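# Zero the coating gauge, then hold it on the sample's marked spot

## Robot

A 6-joint arm with a two-finger parallel gripper is mounted at the origin on the work surface. World frame = base frame: x ahead of the robot, y to its left, z up, the work surface at z = 0. Lengths are in m, angles in rad, forces in N, time in s.
With the tool pointing down it reaches from about 0.25 to 0.775 m from the base axis. Payload 4 kg.
Tool frame: the origin (TCP) lies at the very end of the fingers, on their centre line; the grasp point (between the pads) lies 19 mm behind it; z points along the fingers, x is the direction in which the jaws open and shut, and the axes are right-handed (so a half turn about z gives the same grasp; the last joint's range is limited). The gripper opens to 94 mm and grips with 3 to 60 N. Pads are 16 mm wide; open, the fingers measure 119 mm over their backs; the gripper's body (75 mm by 177 mm) begins 78 mm behind the grasp point.
Start: joints at [-1.299, 0.087, 1.371, -0, 1.684, -0.103], TCP at [0.201, -0.512, 0.206] pointing down, gripper open.
Joint ranges: [-3.1, 3.1], [-0.76, 2.03], [0.27, 2.55], [-1.08, 4.22], [0.17, 2.65], [-2.57, 2.57]. Speed limits (rad/s): [2.79, 2.79, 3.14, 3.14, 3.14, 3.14].

## Interface

Orientations are given as [roll, pitch, yaw] about the fixed x, y, z axes, in that order (R = Rz(yaw) Ry(pitch) Rx(roll)).
In Python, from bench import robot, cams, ticket gives the robot as it stands.
- The arm moves only by the tool jog_arm, never from a script. Its argument "series" is a list of rows, each an object of numbers: "x", "y", "z": the shift along the tool's x, y, z in m; "rx", "ry", "rz": the turn, a rotation vector about the tool's x, y, z in degrees. A call has 1 to 12 rows; each row shifts and turns the pose as measured when the row begins, along the tool's axes as they then stand; what a row does not reach is not made up. A row lasts 1/12 s, in which the tool goes at most 41.7 mm and 7.16 degrees, less where a joint would pass 70% of its speed; a pose out of reach is approached as far as the arm can. A call with a gripper value outside its range is refused whole. "claw" is the opening, from 0 (shut) to 1 (fully open), set as the call begins (left out, the last holds). The fingers move at their own pace and stop on an object; the grip force is fixed at half the most. Time passes only in rows, so rows that do not move let the fingers close. It gives the time, the measured TCP pose, the force and the opening at its end, in the units of the state.
- robot.get_obs(): the state, without advancing time (a new reading comes with each control period).
- cams.snapshot(name): name is "scene" or "top" or "wrist"; returns a dict with "img" (480x640x3 uint8, red, green, blue), "mtx" (3x3 intrinsics, pixels), "k1" (the pictures are not rectified: a ray, as slopes to the right and down, at radius r is drawn at 1 + k1 r^2 times it, then the intrinsics apply), "origin" and "attitude" of the camera in the world. Camera axes: x right, y down, z forward; pixel columns grow to the right and rows downward; lengths in m; the calibration is good to about 2 mm. A picture is of the moment at which its call begins. There is no depth.
- ticket.close_job(): hands the job in, once; it reports no verdict.
Trained networks look in a picture, given as the dict that the camera call returned (one of the last four; its "shot" number tells which), for a name from the list of things; names that differ only in an ending like _2 or _b are one class to them, and where a whole thing is asked for, a point or a joint stands for the part that bears it (a point fixed in the world has none). Each returns a list of dicts, best first, with "p" (0 to 1); they miss things now and then, are a little off and sometimes report something else, mostly with a low value. They report only what shows in the picture. A call takes as long as a camera call. They do not tell look-alikes from the thing itself.
- cams.look_for(thing, picture): "bbox" ([left, top, width, height] in pixels, round what is visible of it).
The state is a dict: "time": time; "joint_positions": joint angles; "qvel": joint speeds; "joint_torque": joint torques, N m; "tool_pos": TCP position; "ee_rot": TCP orientation; "wrist_force": force on the tool from outside, world axes, zero at the start; "wrist_torque": the same for the moment, N m; "width": finger opening in m.
Only numpy, scipy, OpenCV 4.12 (cv2) and the standard library are available. Lean on these libraries where they do the work, as an engineer would, in place of code of your own. Each camera call takes 0.05 s, during which the arm holds its last target.

## Task

Take the white coating-thickness probe out of its stand and zero it: press its sprung tip, probe upright, on the middle of the bare steel disc in the yellow block for about a second, just hard enough that the orange half of the tip slides into the sleeve. Then press it the same way on the black dot of the orange ring on the blue tilted sample plate, with the probe square to the plate, and finish while still gripping and holding it there. Press gently, do not shift the sample plate or its holder, and leave the other things on the bench alone.

Things in the scene. Friction and masses are not known exactly. Their poses are not given: they have to be found in the camera images.
- probe: White probe, 0.1 to 0.15 kg, upright in its stand, tip down. Origin: end of the tip when fully out; z up along the probe. Along z: sprung tip, 8 mm diameter, 0 to 12 mm; round steel sleeve, 16 mm diameter, to 50 mm; square grip 24 x 24 mm (faces along x and y), 50 to 125 mm, blue band near its foot; black cap to 128 mm. The grip's underside rests on the stand's top; it lifts straight out.
- plunger (a joint): How far the sprung tip is pushed into the sleeve, m: 0 fully out, 0.012 fully in. The outer 6 mm of the tip are steel, the inner 6 mm orange, so the orange has just gone at 0.006. Spring 400 N/m with 0.6 N preload: 3.0 N at 0.006, 5.4 N at 0.012, then a hard stop.
- probe_tip (a point): The end of the sprung tip (moves with it), z up along the probe.
- stand: Fixed white block, 70 x 70 x 60 mm, blue band round its foot, with an upright 19 mm hole through its middle that holds the probe. Origin: centre of its underside, on the bench.
- zero: Fixed yellow block, 80 x 80 x 14 mm, carrying a bare steel disc, 50 mm diameter and 6 mm thick, level on top. Origin: centre of its underside, on the bench.
- zero_top (a point): Centre of the steel disc's top face (small black dot), 20 mm above the bench; z up.
- stage: Fixed grey sample holder: base 100 x 190 x 20 mm, two aluminium cheeks 70 mm high, 90 mm either side along y. Between them a blue plate, 130 x 164 x 8 mm, turns on a stiff axle along y, 60 mm above the bench, at mid-plate. Origin: centre of the base's underside. The plate faces up and towards the holder's -x.
- tilt (a joint): Tilt of the blue plate, rad: 0 level; growing lowers its -x edge (the edge nearer the robot) and raises its +x edge. The starts lie between 0.10 and 0.36. It stays where it is; it must not be turned.
- spot (a point): Black dot amid the orange ring (flat; 30 mm outside, white inside 20 mm) on the blue plate's upper face, 20 mm up-slope of the axle, up to 50 mm either way along it. z: square out of the plate; x: up the slope; y: along the axle. A grey ring, lower on the plate, is not the one.
- amber: Bystander: loose amber bottle with a blue cap, 70 mm diameter, 150 mm high. Origin: centre of its underside.
- beaker: Bystander: loose glass beaker, 70 mm diameter, 90 mm high. Origin: centre of its underside.
- jar: Bystander: loose clear jar with a white cap, 56 mm diameter, 60 mm high. Origin: centre of its underside.
- dish: Bystander: loose glass dish, 90 mm diameter, 18 mm high. Origin: centre of its underside.
- vial: Bystander: loose small amber vial, 28 mm diameter, 60 mm high. Origin: centre of its underside.
- driver: Bystander: loose red-handled screwdriver, 170 mm long, lying along its x on the bench.
There are look-alikes about, which are no part of the job. Of the things that look like the probe, the smaller one is meant. Several things have the shape of the zero; the one meant has the colours described above.

How it is judged:
By the outcome, as a careful person would: the job done as asked, in the order asked, and still so for the second after the job is handed in, while the arm keeps its last pose, push and grip.
It also fails if it takes over 51 s, if anything falls off the work surface, if the arm or the gripper's body presses on something with over 40 N, if the wrist force passes 120 N, or if a joint passes its speed limit or range.

## Working session

There is one attempt and no reset: what is moved stays moved. The work goes in short steps, Python scripts to look and compute and a tool call to move; the robot and the scene stay as the last step left them, time stands still between calls to the robot, and variables do not carry over. Pictures are saved under pics/ and viewed, and the job is handed in when it is done.

Besides the shell and the picture viewer there is one more tool, called after ">>>" by a JSON object that holds its "method" and its "body". jog_arm: Moves the arm, as the interface text tells. Its arguments: {"type":"object","properties":{"series":{"type":"array","items":{"type":"object","properties":{"x":{"type":"number"},"y":{"type":"number"},"z":{"type":"number"},"rx":{"type":"number"},"ry":{"type":"number"},"rz":{"type":"number"}}}},"claw":{"type":"number"}},"required":["series"]}

```bash
mkdir -p pics; ls; cat > h.py <<'E'
import numpy as np, cv2
from scipy.spatial.transform import Rotation as R
from bench import robot, cams, ticket
def att(s):
    a=np.array(s["attitude"],float)
    if a.shape==(3,3): return a
    if a.size==3: return R.from_euler('xyz',a).as_matrix()
    return R.from_quat(a).as_matrix()
def ray(s,u,v):
    K=np.array(s["mtx"]);k=s["k1"]
    dx=(u-K[0,2])/K[0,0];dy=(v-K[1,2])/K[1,1]
    n=np.array(cv2.undistortPoints(np.array([[[u,v]]],float),K,np.array([k,0,0,0.]))).ravel()
    d=att(s)@np.array([n[0],n[1],1]);return np.array(s["origin"]),d/np.linalg.norm(d)
def onz(s,u,v,z):
    o,d=ray(s,u,v);return o+d*(z-o[2])/d[2]
def proj(s,P):
    P=np.atleast_2d(P);Rm=att(s).T
    t=-Rm@np.array(s["origin"])
    return cv2.projectPoints(P.astype(float),cv2.Rodrigues(Rm)[0],t,np.array(s["mtx"]),np.array([s["k1"],0,0,0.]))[0].reshape(-1,2)
def tri(obs):
    A=np.zeros((3,3));b=np.zeros(3)
    for o,d in obs:
        M=np.eye(3)-np.outer(d,d);A+=M;b+=M@o
    x=np.linalg.solve(A,b);return x,[np.linalg.norm((np.eye(3)-np.outer(d,d))@(x-o)) for o,d in obs]
def save(s,n): cv2.imwrite(f"pics/{n}.png",s["img"][:,:,::-1])
E
python3 - <<'E'
from h import *
import pickle
for n in ["scene","top","wrist"]:
    s=cams.snapshot(n);save(s,n+"0");pickle.dump(s,open(n+"0.pkl","wb"))
    print(n,s["mtx"],s["k1"],s["origin"],s["attitude"],s["shot"])
    for t in ["probe","stand","zero","stage","spot","amber","plunger"]:
        try: print(t,[(np.round(d["bbox"]).tolist(),round(d["p"],2)) for d in cams.look_for(t,s)])
        except Exception as e: print(t,e)
print(robot.get_obs())
E
```

```text
pics
scene [[573.31390307   0.         317.72274222]
 [  0.         573.31390307 243.55607881]
 [  0.           0.           1.        ]] -0.033703097275830665 [ 1.20499361 -0.8403719   1.22954074] [-2.41727973e+00  2.62085526e-05  6.30154378e-01] 1
probe [([221.0, 258.0, 13.0, 22.0], 0.8), ([232.0, 218.0, 19.0, 45.0], 0.64), ([283.0, 215.0, 69.0, 64.0], 0.62)]
stand [([210.0, 268.0, 40.0, 37.0], 0.74)]
zero [([339.0, 156.0, 33.0, 23.0], 0.95), ([330.0, 186.0, 34.0, 23.0], 0.6)]
stage [([280.0, 215.0, 72.0, 62.0], 0.93)]
spot [([305.0, 244.0, 11.0, 9.0], 0.65)]
amber [([401.0, 192.0, 30.0, 52.0], 0.68), ([328.0, 182.0, 32.0, 32.0], 0.38), ([389.0, 140.0, 31.0, 30.0], 0.29)]
plunger [([219.0, 257.0, 14.0, 25.0], 0.18)]
top [[484.55193218   0.         328.65263274]
 [  0.         484.55193218 243.69112543]
 [  0.           0.           1.        ]] -0.1045566579632659 [0.39515028 0.01263141 1.18285229] [-2.97027808  0.00715607 -1.58010146] 2
probe [([389.0, 291.0, 24.0, 20.0], 0.63), ([433.0, 284.0, 19.0, 13.0], 0.62)]
stand [([419.0, 276.0, 37.0, 29.0], 0.97)]
zero [([227.0, 256.0, 33
[... 638 characters left out ...]
[]
{'time': 1.2, 'joint_positions': array([-1.29913163e+00,  8.72251030e-02,  1.37069738e+00,  4.05725430e-05,
        1.68356530e+00, -1.03101020e-01]), 'qvel': array([ 1.15394525e-03, -1.00398350e-03, -3.02957450e-07, -1.31340414e-03,
        1.70774353e-04,  2.88811589e-04]), 'joint_torque': array([ 2.56466865e-04, -3.40047419e+01, -3.02600491e+01,  7.18952017e-02,
        2.36958638e-02, -7.31092115e-06]), 'tool_pos': array([ 0.20134766, -0.51185635,  0.20549348]), 'ee_rot': array([-3.14156335e+00, -1.08462402e-04, -1.19602604e+00]), 'wrist_force': array([ 0.01038345,  0.01171899, -0.45540486]), 'wrist_torque': array([-0.0068444 ,  0.04452979, -0.02782477]), 'width': 0.09405603803136835}
```

```bash
python3 - <<'E'
import cv2
a=cv2.imread("pics/scene0.png");b=cv2.imread("pics/top0.png")
cv2.imwrite("pics/s_crop.png",cv2.resize(a[120:320,180:450],(800,592),interpolation=cv2.INTER_CUBIC))
cv2.imwrite("pics/t_crop.png",cv2.resize(b[140:320,110:450],None,fx=2.35,fy=2.35,interpolation=cv2.INTER_CUBIC))
E
```

```text
(no output)
```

View pics/s_crop.png

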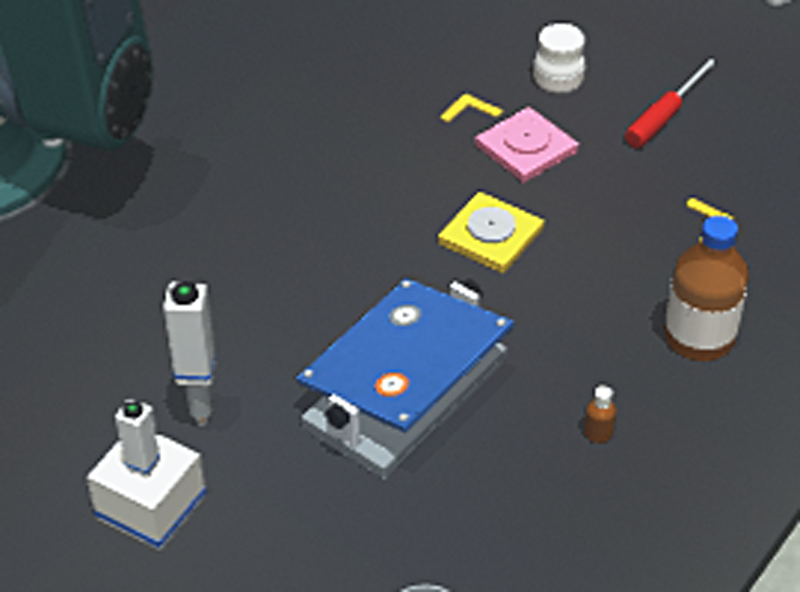

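View pics/t_crop.png

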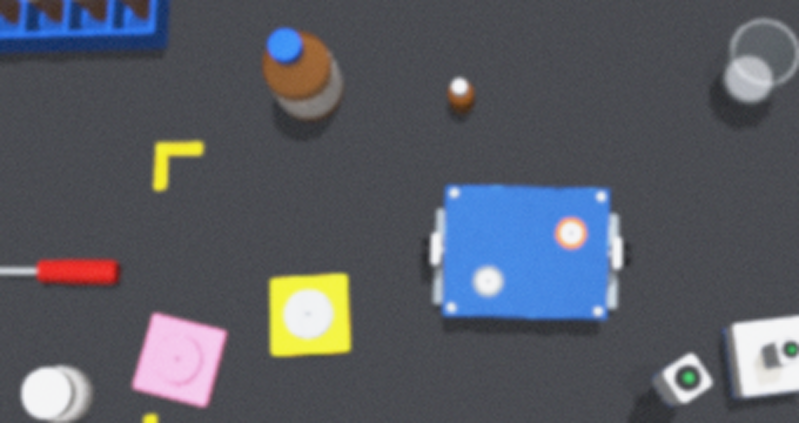

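View pics/top0.png

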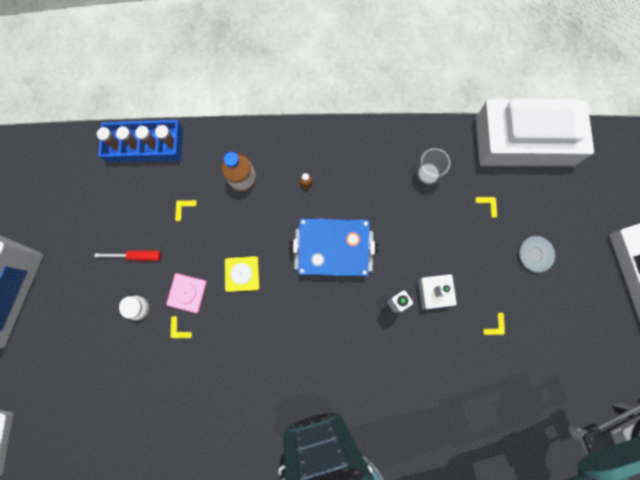

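View pics/wrist0.png

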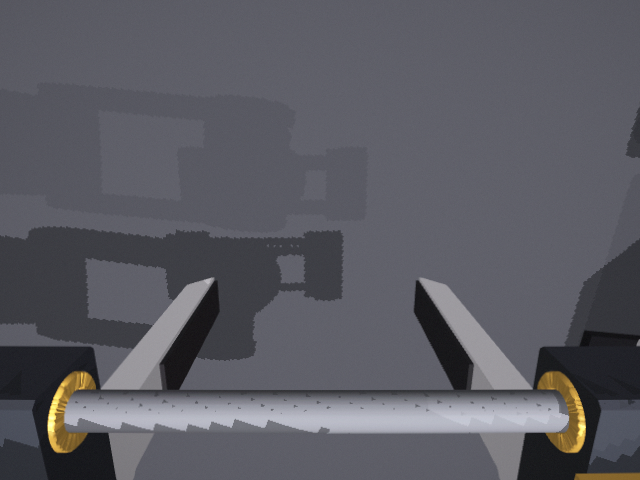

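```bash
cat > m.py <<'E'
from h import *
import pickle,sys
s=pickle.load(open("top0.pkl","rb"));c=pickle.load(open("scene0.pkl","rb"))
def T(cu,cv): return 110+cu/2.35,140+cv/2.35
def S(cu,cv): return 180+cu*270/800,120+cv*200/592
def pr(n,p):print(n,np.round(p,4))
pr("cap top",onz(s,*T(791,349),.138)); pr("cap scene",onz(c,*S(134,408),.138))
pr("zero top",onz(s,*T(307,314),.02)); pr("zero scene",onz(c,*S(491,224),.02))
x,e=tri([ray(s,*T(571,233)),ray(c,*S(392,384))]);pr("spot tri",x);print(e)
x,e=tri([ray(s,*T(488,281)),ray(c,*S(404,315))]);pr("grey tri",x);print(e)
x,e=tri([ray(s,*T(688,378)),ray(c,*S(185,291))]);pr("look tri",x);print(e)
for n,t,q in [("c1",(454,193),(502,322)),("c2",(601,197),(404,417)),("c3",(598,312),(308,374)),("c4",(450,308),(406,284))]:
    x,e=tri([ray(s,*T(*t)),ray(c,*S(*q))]);pr(n,x);print(e)
E
python3 m.py; python3 - <<'E'
import cv2
b=cv2.imread("pics/top0.png")
cv2.imwrite("pics/t_c2.png",cv2.resize(b[265:325,380:470],None,fx=8,fy=8,interpolation=cv2.INTER_CUBIC))
E
```

```text
cap top [ 0.4748 -0.2361  0.138 ]
cap scene [ 0.4778 -0.2342  0.138 ]
zero top [0.5251 0.233  0.02  ]
zero scene [0.5286 0.2315 0.02  ]
spot tri [ 0.5994 -0.0372  0.0674]
[np.float64(0.0014309866512557863), np.float64(0.0014309866512557628)]
grey tri [0.5529 0.0456 0.0584]
[np.float64(0.0008932014644812031), np.float64(0.0008932014644810805)]
look tri [ 0.4488 -0.1329  0.1769]
[np.float64(0.0018104586472895302), np.float64(0.0018104586472895887)]
c1 [0.6402 0.0791 0.0744]
[np.float64(0.0017643799300895032), np.float64(0.0017643799300895676)]
c2 [ 0.6345 -0.0672  0.0746]
[np.float64(0.001742296912187999), np.float64(0.001742296912187962)]
c3 [ 0.5219 -0.0632  0.053 ]
[np.float64(0.001733096984624405), np.float64(0.001733096984624296)]
c4 [0.527  0.084  0.0528]
[np.float64(0.001069147150765795), np.float64(0.0010691471507657646)]
```

View pics/t_c2.png

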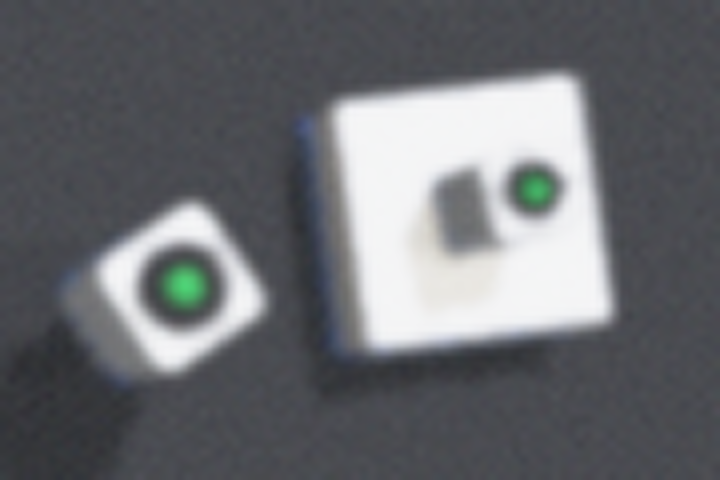

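>>> {"method": "jog_arm", "body": {"series": [{"rz":-6.8,"z":-0.01},{"rz":-6.8,"z":-0.01},{"rz":-6.8,"z":-0.01},{"rz":-6.8,"z":-0.01},{"rz":-6.8,"z":-0.01},{"rz":-6.8,"z":-0.01},{"rz":-6.8,"z":-0.01},{"rz":-6.8,"z":-0.01},{"rz":-6.8},{"rz":-6.8},{"rz":-6.8}], "claw": 1}}

```text
invalid input
```

>>> {"method": "jog_arm", "body": {"series": [{"x":0,"y":0,"z":-0.01,"rx":0,"ry":0,"rz":-6.8},{"x":0,"y":0,"z":-0.01,"rx":0,"ry":0,"rz":-6.8},{"x":0,"y":0,"z":-0.01,"rx":0,"ry":0,"rz":-6.8},{"x":0,"y":0,"z":-0.01,"rx":0,"ry":0,"rz":-6.8},{"x":0,"y":0,"z":-0.01,"rx":0,"ry":0,"rz":-6.8},{"x":0,"y":0,"z":-0.01,"rx":0,"ry":0,"rz":-6.8},{"x":0,"y":0,"z":-0.01,"rx":0,"ry":0,"rz":-6.8},{"x":0,"y":0,"z":-0.01,"rx":0,"ry":0,"rz":-6.8},{"x":0,"y":0,"z":0,"rx":0,"ry":0,"rz":-6.8},{"x":0,"y":0,"z":0,"rx":0,"ry":0,"rz":-6.8},{"x":0,"y":0,"z":0,"rx":0,"ry":0,"rz":-6.8}]}}

```text
time: 2.12
tool_pos: [0.2013, -0.5115, 0.2889]
ee_rot: [-3.14, -0.0, 0.173]
wrist_force: [-0.1, 0.2, 0.8]
width: 0.0942
```

>>> {"method": "jog_arm", "body": {"series": [{"x":0.031,"y":-0.022,"rz":1},{"x":0.031,"y":-0.022,"rz":1},{"x":0.031,"y":-0.022,"rz":1},{"x":0.031,"y":-0.022},{"x":0.031,"y":-0.022},{"x":0.031,"y":-0.022},{"x":0.031,"y":-0.022},{"x":0.031,"y":-0.022},{"x":0.031,"y":-0.022},{"x":0.031,"y":-0.022}]}}

```text
invalid input
```

```bash
cat > look.py <<'E'
from h import *
import pickle,sys
n=sys.argv[1]
s=cams.snapshot("wrist");save(s,n);pickle.dump(s,open(n+".pkl","wb"))
o=robot.get_obs()
pickle.dump(o,open(n+"_o.pkl","wb"))
for k in ["time","tool_pos","ee_rot","wrist_force","width","joint_positions"]: print(k,np.round(o[k],4))
for t in sys.argv[2:]: print(t,[(np.round(d["bbox"],1).tolist(),round(d["p"],2)) for d in cams.look_for(t,s)])
E
python3 look.py w1
```

```text
time 2.1667
tool_pos [ 0.2013 -0.5115  0.2888]
ee_rot [-3.1402e+00  1.0000e-04  1.7630e-01]
wrist_force [0.4183 0.5607 0.1291]
width 0.0937
joint_positions [-1.2991e+00  8.6800e-02  1.2076e+00  1.0000e-04  1.8486e+00 -1.4754e+00]
```

View pics/w1.png

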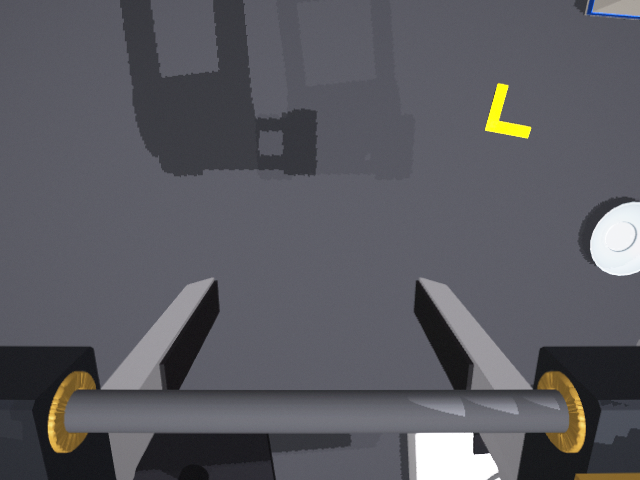

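>>> {"method": "jog_arm", "body": {"series": [{"x":0.031,"y":-0.022,"z":0,"rx":0,"ry":0,"rz":1},{"x":0.031,"y":-0.022,"z":0,"rx":0,"ry":0,"rz":1},{"x":0.031,"y":-0.022,"z":0,"rx":0,"ry":0,"rz":1},{"x":0.031,"y":-0.022,"z":0,"rx":0,"ry":0,"rz":0},{"x":0.031,"y":-0.022,"z":0,"rx":0,"ry":0,"rz":0},{"x":0.031,"y":-0.022,"z":0,"rx":0,"ry":0,"rz":0},{"x":0.031,"y":-0.022,"z":0,"rx":0,"ry":0,"rz":0},{"x":0.031,"y":-0.022,"z":0,"rx":0,"ry":0,"rz":0},{"x":0.031,"y":-0.022,"z":0,"rx":0,"ry":0,"rz":0},{"x":0,"y":0,"z":0,"rx":0,"ry":0,"rz":0}]}}

```text
time: 3.0
tool_pos: [0.4627, -0.2735, 0.286]
ee_rot: [-3.138, 0.0, 0.084]
wrist_force: [-0.8, -0.7, -0.0]
width: 0.0939
```

```bash
python3 look.py w2 probe stand spot zero stage
```

```text
time 3.05
tool_pos [ 0.4609 -0.2754  0.2861]
ee_rot [-3.1398e+00  2.3000e-03  8.2600e-02]
wrist_force [ 0.8456 -1.1934  0.4149]
width 0.0942
joint_positions [-6.4410e-01  5.8700e-02  1.2428e+00 -2.0000e-04  1.8430e+00 -7.2680e-01]
probe [([323.1, 158.1, 29.9, 42.7], 0.82), ([284.4, 0.0, 66.4, 83.2], 0.55)]
stand [([295.5, 133.1, 73.3, 70.8], 0.95)]
spot []
zero []
stage [([395.1, 0.0, 149.1, 38.2], 0.82)]
```

View pics/w2.png

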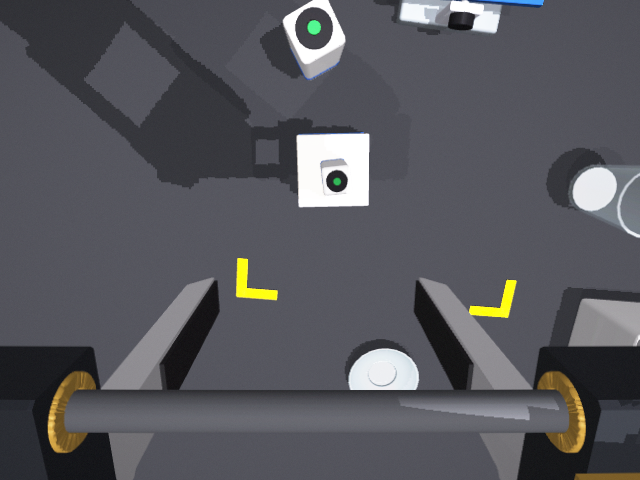

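```bash
python3 - <<'E'
from h import *
import pickle
s=pickle.load(open("w2.pkl","rb"));o=pickle.load(open("w2_o.pkl","rb"))
im=s["img"]
hsv=cv2.cvtColor(im,cv2.COLOR_RGB2HSV)
g=cv2.inRange(hsv,(50,100,60),(85,255,255));g[:120]=0
u=cv2.moments(g,True);u,v=u["m10"]/u["m00"],u["m01"]/u["m00"]
print(u,v,onz(s,u,v,.138),o["tool_pos"])
print(proj(s,o["tool_pos"]))
# stand top edges
for q in [(297.5,136),(368,134.5),(369,206),(299,207)]: print(q,onz(s,*q,.06))
cv2.imwrite("pics/w2z.png",cv2.resize(im[120:220,280:390,::-1],None,fx=6,fy=6,interpolation=cv2.INTER_CUBIC))
E
```

```text
336.5 181.13793103448276 [ 0.47501468 -0.23700928  0.138     ] [ 0.460861   -0.27542788  0.28608741]
[[313.87498779 299.21623371]]
(297.5, 136) [ 0.43770547 -0.20653243  0.06      ]
(368, 134.5) [ 0.50569925 -0.19927246  0.06      ]
(369, 206) [ 0.51508775 -0.26911813  0.06      ]
(299, 207) [ 0.44434876 -0.27622915  0.06      ]
```

View pics/w2z.png

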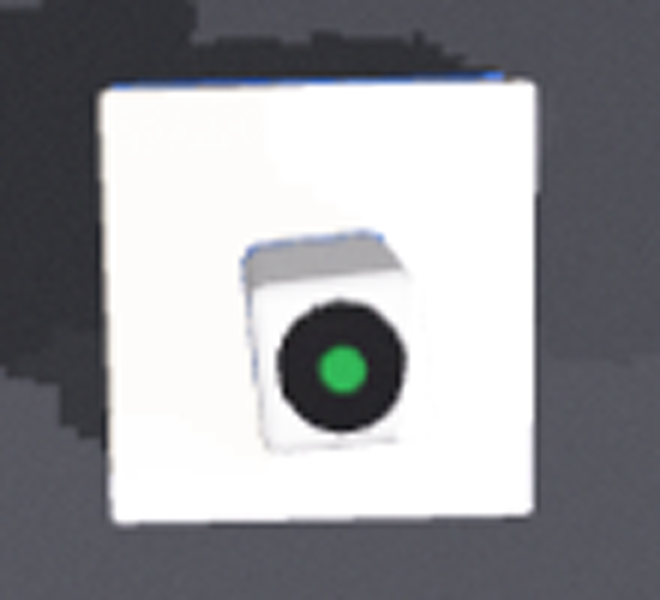

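>>> {"method": "jog_arm", "body": {"series": [{"x":0.009,"y":-0.018,"z":0.02,"rx":0,"ry":0,"rz":-2.5},{"x":0.009,"y":-0.018,"z":0.02,"rx":0,"ry":0,"rz":-2.5},{"x":0,"y":0,"z":0.02,"rx":0,"ry":0,"rz":0},{"x":0,"y":0,"z":0,"rx":0,"ry":0,"rz":0},{"x":0,"y":0,"z":0,"rx":0,"ry":0,"rz":0}]}}

```text
time: 3.72
tool_pos: [0.4685, -0.2483, 0.2272]
ee_rot: [3.137, -0.001, 0.15]
wrist_force: [0.2, -0.3, 0.9]
width: 0.0941
```

```bash
python3 look.py w3; python3 - <<'E'
from h import *
import pickle
s=pickle.load(open("w3.pkl","rb"));o=pickle.load(open("w3_o.pkl","rb"))
hsv=cv2.cvtColor(s["img"],cv2.COLOR_RGB2HSV)
g=cv2.inRange(hsv,(50,100,60),(85,255,255));n,l,st,ce=cv2.connectedComponentsWithStats(g)
for a,c in zip(st[1:],ce[1:]):
  if a[4]>15: print(a,c,onz(s,*c,.138))
E
```

```text
time 3.7667
tool_pos [ 0.4684 -0.2484  0.2269]
ee_rot [3.1375e+00 1.0000e-04 1.4970e-01]
wrist_force [-0.0926 -1.0383 -0.4586]
width 0.094
joint_positions [-0.5926  0.0379  1.3806 -0.0031  1.7204 -0.7428]
[304  41  17  19 259] [312.12355212  50.25868726] [ 0.44683036 -0.12812161  0.138     ]
[325 224  10  10  79] [329.5443038 228.4556962] [ 0.47514275 -0.23702956  0.138     ]
```

View pics/w3.png

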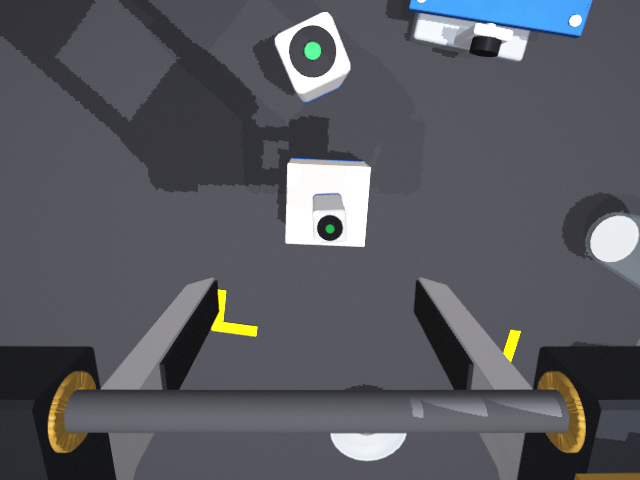

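>>> {"method": "jog_arm", "body": {"series": [{"x":0.005,"y":-0.006,"z":0,"rx":0.2,"ry":0,"rz":-1},{"x":0.003,"y":-0.004,"z":0,"rx":0,"ry":0,"rz":0},{"x":0,"y":0,"z":0.02,"rx":0,"ry":0,"rz":0},{"x":0,"y":0,"z":0.02,"rx":0,"ry":0,"rz":0},{"x":0,"y":0,"z":0.02,"rx":0,"ry":0,"rz":0},{"x":0,"y":0,"z":0.01,"rx":0,"ry":0,"rz":0},{"x":0,"y":0,"z":0,"rx":0,"ry":0,"rz":0}]}}

```text
time: 4.35
tool_pos: [0.48, -0.2414, 0.1657]
ee_rot: [3.129, -0.015, 0.163]
wrist_force: [0.3, 0.4, -0.0]
width: 0.0939
```

>>> {"method": "jog_arm", "body": {"series": [{"x":0,"y":0,"z":0,"rx":0,"ry":0,"rz":0},{"x":0,"y":0,"z":0,"rx":0,"ry":0,"rz":0}]}}

```text
time: 4.52
tool_pos: [0.4807, -0.2417, 0.1673]
ee_rot: [3.128, -0.016, 0.163]
wrist_force: [-0.1, 0.1, -1.0]
width: 0.0941
```

```bash
cat > d.py <<'E'
# usage: d.py x y z roll pitch yaw
from h import *
import sys
def delta(p,r):
    o=robot.get_obs()
    R0=R.from_euler('xyz',o["ee_rot"]);R1=R.from_euler('xyz',r)
    print("t",round(o["time"],2),"pos",np.round(o["tool_pos"],4),"rot",np.round(o["ee_rot"],4),"F",np.round(o["wrist_force"],1),"M",np.round(o["wrist_torque"],2),"w",round(o["width"],4))
    print("dxyz mm",np.round(1e3*R0.inv().apply(np.array(p)-o["tool_pos"]),1),"rot deg",np.round(np.degrees((R0.inv()*R1).as_rotvec()),2))
if __name__=="__main__":
    a=list(map(float,sys.argv[1:]));delta(a[:3],a[3:])
E
python3 d.py .4753 -.2372 .15 3.14159 0 .165
```

```text
t 4.52 pos [ 0.4807 -0.2417  0.1673] rot [ 3.1278 -0.0162  0.1632] F [-0.1  0.1 -1. ] M [ 0.   -0.1   0.02] w 0.0941
dxyz mm [-4.9 -5.5 17.2] rot deg [ 0.79 -0.92 -0.11]
```

>>> {"method": "jog_arm", "body": {"series": [{"x":-0.005,"y":-0.005,"z":0.005,"rx":0.8,"ry":-0.9,"rz":0},{"x":0,"y":0,"z":0.005,"rx":0,"ry":0,"rz":0},{"x":0,"y":0,"z":0,"rx":0,"ry":0,"rz":0}]}}

```text
time: 4.77
tool_pos: [0.4763, -0.2382, 0.1603]
ee_rot: [3.139, -0.004, 0.163]
wrist_force: [0.2, -0.2, -0.1]
width: 0.0939
```

```bash
python3 d.py .4753 -.2372 .08 3.14159 0 .165
```

```text
t 4.77 pos [ 0.4763 -0.2382  0.1603] rot [ 3.1388 -0.0038  0.1631] F [ 0.2 -0.2 -0.1] M [-0.09 -0.08  0.01] w 0.0939
dxyz mm [-1.2 -1.4 80.3] rot deg [ 0.16 -0.22 -0.11]
```

>>> {"method": "jog_arm", "body": {"series": [{"x":-0.0015,"y":-0.0015,"z":0.012,"rx":0.2,"ry":-0.3,"rz":0},{"x":0,"y":0,"z":0.012,"rx":0.1,"ry":-0.15,"rz":0},{"x":0,"y":0,"z":0.012,"rx":0.1,"ry":-0.15,"rz":0},{"x":-0.0003,"y":-0.0003,"z":0.012,"rx":0.1,"ry":-0.15,"rz":0},{"x":0,"y":0,"z":0.012,"rx":0.1,"ry":-0.15,"rz":0},{"x":0,"y":0,"z":0.008,"rx":0.1,"ry":-0.15,"rz":0},{"x":0,"y":0,"z":0,"rx":0,"ry":0,"rz":0}]}}

```text
time: 5.35
tool_pos: [0.4728, -0.2359, 0.084]
ee_rot: [-3.13, 0.018, 0.163]
wrist_force: [0.8, -0.4, -0.1]
width: 0.094
```

```bash
python3 look.py w4; python3 d.py .4753 -.2372 .08 3.14159 0 .165
```

```text
time 5.4
tool_pos [ 0.4729 -0.236   0.0846]
ee_rot [-3.1299  0.0176  0.163 ]
wrist_force [-0.4646  0.4326 -0.7019]
width 0.0941
joint_positions [-0.5682  0.1117  1.587  -0.0031  1.4637 -0.7308]
t 5.4 pos [ 0.4729 -0.236   0.0846] rot [-3.1299  0.0176  0.163 ] F [-0.5  0.4 -0.7] M [ 0.03 -0.1   0.03] w 0.0941
dxyz mm [2.3 1.6 4.5] rot deg [-0.67  1.01 -0.12]
```

View pics/w4.png

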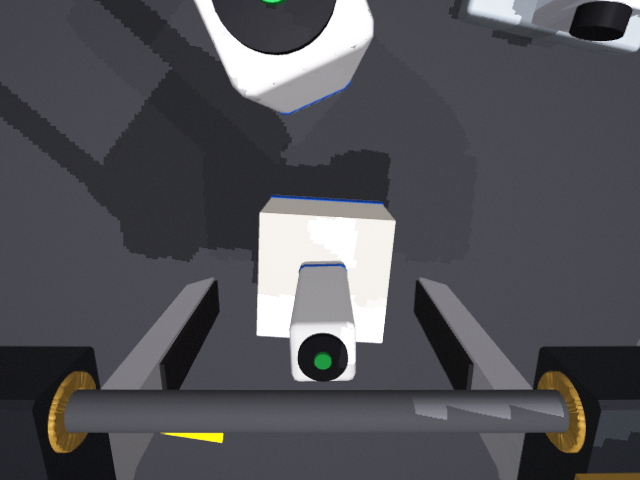

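>>> {"method": "jog_arm", "body": {"series": [{"x":0.0025,"y":0.0018,"z":0.004,"rx":-0.7,"ry":1.0,"rz":1},{"x":0.0005,"y":0.0004,"z":0.002,"rx":-0.2,"ry":0.2,"rz":0.3},{"x":0,"y":0,"z":0,"rx":0,"ry":0,"rz":0}]}}

```text
time: 5.65
tool_pos: [0.4768, -0.2381, 0.0786]
ee_rot: [3.136, -0.004, 0.139]
wrist_force: [0.3, 0.4, -0.2]
width: 0.0938
```

```bash
python3 d.py .4753 -.2372 .078 3.14159 0 .145
```

```text
t 5.65 pos [ 0.4768 -0.2381  0.0786] rot [ 3.1364 -0.0045  0.1395] F [ 0.3  0.4 -0.2] M [-0.06 -0.05 -0.  ] w 0.0938
dxyz mm [-1.4 -1.1  0.6] rot deg [ 0.3  -0.26 -0.32]
```

>>> {"method": "jog_arm", "body": {"series": [{"x":-0.0013,"y":-0.001,"z":0.0005,"rx":0.3,"ry":-0.25,"rz":0},{"x":0,"y":0,"z":0,"rx":0,"ry":0,"rz":0},{"x":0,"y":0,"z":0,"rx":0,"ry":0,"rz":0}]}}

```text
time: 5.9
tool_pos: [0.4761, -0.2377, 0.0798]
ee_rot: [3.141, -0.001, 0.14]
wrist_force: [0.9, -1.1, -0.1]
width: 0.094
```

```bash
python3 d.py .4753 -.2372 .078 3.14159 0 .145
```

```text
t 5.9 pos [ 0.4761 -0.2377  0.0798] rot [ 3.1407e+00 -1.4000e-03  1.4020e-01] F [ 0.9 -1.1 -0.1] M [-0.06 -0.11  0.02] w 0.094
dxyz mm [-0.7 -0.6  1.8] rot deg [ 0.05 -0.08 -0.28]
```

Close.

>>> {"method": "jog_arm", "body": {"series": [{"x":-0.0005,"y":-0.0005,"z":0.001,"rx":0,"ry":0,"rz":0},{"x":0,"y":0,"z":0,"rx":0,"ry":0,"rz":0},{"x":0,"y":0,"z":0,"rx":0,"ry":0,"rz":0},{"x":0,"y":0,"z":0,"rx":0,"ry":0,"rz":0},{"x":0,"y":0,"z":0,"rx":0,"ry":0,"rz":0},{"x":0,"y":0,"z":0,"rx":0,"ry":0,"rz":0}], "claw": 0}}

```text
time: 6.4
tool_pos: [0.4762, -0.2378, 0.0801]
ee_rot: [3.139, -0.003, 0.141]
wrist_force: [0.3, -0.4, 0.0]
width: 0.0575
```

```bash
python3 look.py w5; python3 d.py .4753 -.2372 .078 3.14159 0 .145
```

```text
time 6.45
tool_pos [ 0.4762 -0.2378  0.0801]
ee_rot [ 3.1391e+00 -3.1000e-03  1.4050e-01]
wrist_force [ 0.0539 -0.0572 -0.1693]
width 0.0539
joint_positions [-5.6970e-01  1.0410e-01  1.6046e+00  1.0000e-04  1.4289e+00 -7.1020e-01]
t 6.45 pos [ 0.4762 -0.2378  0.0801] rot [ 3.1391e+00 -3.1000e-03  1.4050e-01] F [ 0.1 -0.1 -0.2] M [-0.01 -0.06 -0.01] w 0.0539
dxyz mm [-0.8 -0.7  2.1] rot deg [ 0.14 -0.18 -0.26]
```

View pics/w5.png

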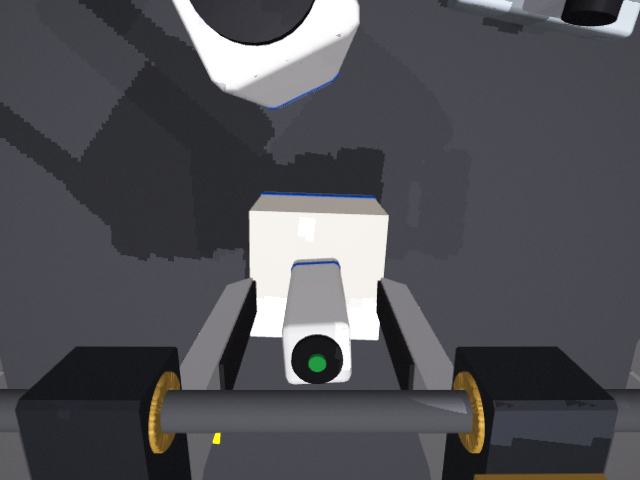

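>>> {"method": "jog_arm", "body": {"series": [{"x":-0.0005,"y":-0.0005,"z":0.0,"rx":0.1,"ry":-0.2,"rz":0},{"x":0,"y":0,"z":0,"rx":0,"ry":0,"rz":0},{"x":0,"y":0,"z":0,"rx":0,"ry":0,"rz":0},{"x":0,"y":0,"z":0,"rx":0,"ry":0,"rz":0},{"x":0,"y":0,"z":0,"rx":0,"ry":0,"rz":0},{"x":0,"y":0,"z":0,"rx":0,"ry":0,"rz":0},{"x":0,"y":0,"z":0,"rx":0,"ry":0,"rz":0}], "claw": 0}}

```text
time: 7.03
tool_pos: [0.4757, -0.2373, 0.08]
ee_rot: [3.141, 0.001, 0.141]
wrist_force: [-0.3, -0.1, -0.4]
width: 0.0237
```

```bash
python3 d.py .4753 -.2372 .078 3.14159 0 .145
```

```text
t 7.03 pos [ 0.4757 -0.2373  0.08  ] rot [3.1411e+00 7.0000e-04 1.4060e-01] F [-0.3 -0.1 -0.4] M [-0.05 -0.12  0.03] w 0.0237
dxyz mm [-0.4 -0.1  2. ] rot deg [ 0.03  0.04 -0.25]
```

>>> {"method": "jog_arm", "body": {"series": [{"x":0,"y":0,"z":-0.004,"rx":0,"ry":0,"rz":0},{"x":0,"y":0,"z":-0.006,"rx":0,"ry":0,"rz":0},{"x":0,"y":0,"z":-0.006,"rx":0,"ry":0,"rz":0},{"x":0,"y":0,"z":-0.002,"rx":0,"ry":0,"rz":0}]}}

```text
time: 7.37
tool_pos: [0.4753, -0.237, 0.0978]
ee_rot: [-3.141, 0.002, 0.141]
wrist_force: [0.9, -0.3, -1.2]
width: 0.0242
```

```bash
python3 d.py .4757 -.2373 .140 3.14159 0 .141
```

```text
t 7.37 pos [ 0.4753 -0.237   0.0978] rot [-3.1407e+00  2.1000e-03  1.4050e-01] F [ 0.9 -0.3 -1.2] M [-0.07 -0.11 -0.03] w 0.0242
dxyz mm [  0.3   0.4 -42.2] rot deg [-0.05  0.12 -0.03]
```

>>> {"method": "jog_arm", "body": {"series": [{"x":0.0003,"y":0.0003,"z":-0.006,"rx":0,"ry":0.1,"rz":0},{"x":0,"y":0,"z":-0.007,"rx":0,"ry":0,"rz":0},{"x":0,"y":0,"z":-0.007,"rx":0,"ry":0,"rz":0},{"x":0,"y":0,"z":-0.007,"rx":0,"ry":0,"rz":0},{"x":0,"y":0,"z":-0.008,"rx":0,"ry":0,"rz":0},{"x":0,"y":0,"z":-0.008,"rx":0,"ry":0,"rz":0},{"x":0,"y":0,"z":-0.008,"rx":0,"ry":0,"rz":0}]}}

```text
time: 7.95
tool_pos: [0.4745, -0.2367, 0.1536]
ee_rot: [-3.139, 0.003, 0.141]
wrist_force: [-0.1, -0.2, -2.3]
width: 0.024
```

>>> {"method": "jog_arm", "body": {"series": [{"x":0,"y":0,"z":-0.02,"rx":0,"ry":0,"rz":0},{"x":0,"y":0,"z":-0.025,"rx":0,"ry":0,"rz":0},{"x":0,"y":0,"z":-0.025,"rx":0,"ry":0,"rz":0},{"x":0,"y":0,"z":-0.025,"rx":0,"ry":0,"rz":0},{"x":0,"y":0,"z":-0.015,"rx":0,"ry":0,"rz":0},{"x":0,"y":0,"z":-0.005,"rx":0,"ry":0,"rz":0}]}}

```text
time: 8.45
tool_pos: [0.4737, -0.2362, 0.2771]
ee_rot: [-3.138, 0.003, 0.14]
wrist_force: [0.1, 1.0, -0.8]
width: 0.0242
```

```bash
python3 d.py .580 -.10 .27 3.14159 0 0
```

```text
t 8.45 pos [ 0.4737 -0.2362  0.2771] rot [-3.1385  0.0034  0.1405] F [ 0.1  1.  -0.8] M [-0.08 -0.08  0.01] w 0.0242
dxyz mm [ 124.3 -120.     7.1] rot deg [-0.17  0.21  8.05]
```

>>> {"method": "jog_arm", "body": {"series": [{"x":0.018,"y":-0.016,"z":0,"rx":0,"ry":0,"rz":1.2},{"x":0.018,"y":-0.016,"z":0,"rx":0,"ry":0,"rz":1.2},{"x":0.018,"y":-0.016,"z":0,"rx":0,"ry":0,"rz":1.2},{"x":0.018,"y":-0.016,"z":0,"rx":0,"ry":0,"rz":1.2},{"x":0.018,"y":-0.016,"z":0,"rx":0,"ry":0,"rz":1.2},{"x":0.018,"y":-0.016,"z":0,"rx":0,"ry":0,"rz":1.2},{"x":0.01,"y":-0.01,"z":0,"rx":0,"ry":0,"rz":0},{"x":0,"y":0,"z":0,"rx":0,"ry":0,"rz":0},{"x":0,"y":0,"z":0,"rx":0,"ry":0,"rz":0}]}}

```text
time: 9.2
tool_pos: [0.5863, -0.1182, 0.2786]
ee_rot: [3.141, 0.005, 0.005]
wrist_force: [-0.2, 0.4, -2.6]
width: 0.0241
```

```bash
python3 look.py w6 spot
```

```text
time 9.25
tool_pos [ 0.5861 -0.1183  0.2785]
ee_rot [3.1412 0.0046 0.0049]
wrist_force [-0.4768  1.1052 -1.3498]
width 0.024
joint_positions [-2.9300e-01  1.9790e-01  1.1028e+00 -1.7000e-03  1.8452e+00 -2.9840e-01]
spot [([316.5, 108.1, 31.5, 32.4], 0.69), ([283.3, 246.4, 67.8, 142.9], 0.53), ([473.3, 0.0, 43.0, 26.1], 0.4)]
```

View pics/w6.png

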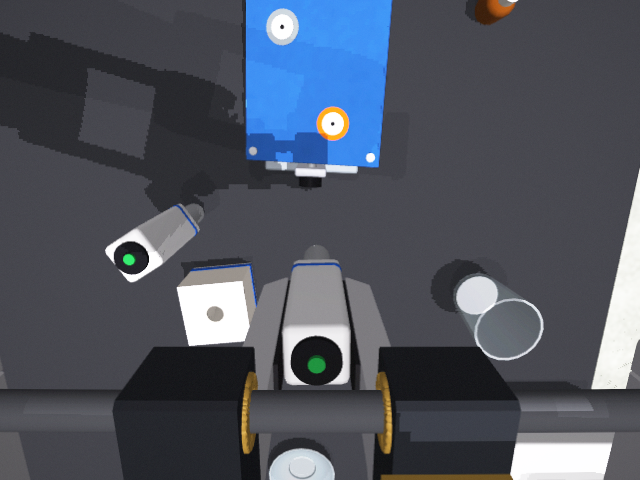

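>>> {"method": "jog_arm", "body": {"series": [{"x":0,"y":-0.025,"z":0,"rx":0,"ry":0,"rz":0},{"x":0,"y":-0.025,"z":0,"rx":0,"ry":0,"rz":0},{"x":0,"y":-0.025,"z":0,"rx":0,"ry":0,"rz":0},{"x":0,"y":-0.002,"z":0,"rx":0,"ry":0,"rz":0},{"x":0,"y":0,"z":0,"rx":0,"ry":0,"rz":0}]}}

```text
time: 9.72
tool_pos: [0.5822, -0.0471, 0.2792]
ee_rot: [3.138, 0.005, -0.007]
wrist_force: [1.1, -0.2, -0.3]
width: 0.0239
```

```bash
python3 look.py w7 spot zero
```

```text
time 9.7667
tool_pos [ 0.5822 -0.0472  0.2794]
ee_rot [ 3.1381  0.0052 -0.0079]
wrist_force [-0.3404 -0.8723 -1.3327]
width 0.0241
joint_positions [-0.1754  0.1666  1.1374 -0.0045  1.8421 -0.1687]
spot [([319.4, 182.3, 31.8, 32.5], 0.96)]
zero []
```

View pics/w7.png

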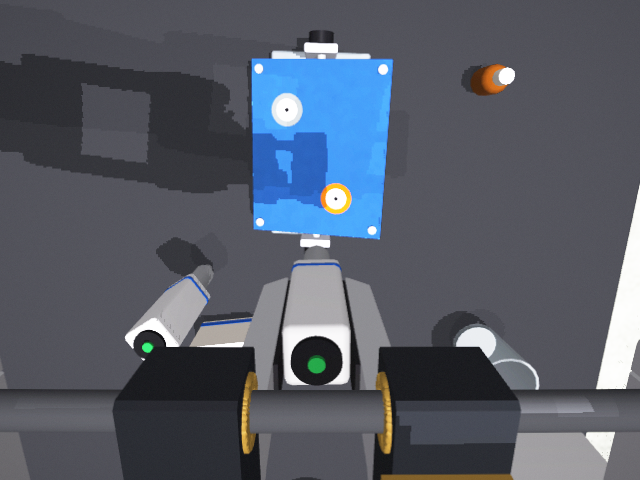

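```bash
cat > fit.py <<'E'
from h import *
import pickle
from scipy.optimize import least_squares
S={k:pickle.load(open(k+".pkl","rb")) for k in ["w6","w7","top0","scene0"]}
def quad(s):
    hsv=cv2.cvtColor(s["img"],cv2.COLOR_RGB2HSV)
    m=cv2.inRange(hsv,(100,140,60),(118,255,255))
    n,l,st,ce=cv2.connectedComponentsWithStats(m)
    big=[i for i in range(1,n)]
    # component containing most area in central region
    i=max(big,key=lambda i:st[i,4]*(100<ce[i][0]<540 and (ce[i][1]>60)) if True else 0)
    c=max(cv2.findContours((l==i).astype(np.uint8),0,1)[0],key=cv2.contourArea)
    h=cv2.convexHull(c)
    for e in np.linspace(.01,.1,40):
        a=cv2.approxPolyDP(h,e*cv2.arcLength(h,True),True)
        if len(a)==4: return a.reshape(4,2).astype(float)
for k in ["w7","top0","scene0"]: print(k,quad(S[k]).tolist())
im=S["w7"]["img"]
cv2.imwrite("pics/w7z.png",cv2.resize(im[45:255,240:405,::-1],None,fx=2.8,fy=2.8,interpolation=cv2.INTER_CUBIC))
def dark(s,u,v,r=5):
    g=s["img"].min(2).astype(float)[v-r:v+r+1,u-r:u+r+1];w=np.clip(g.max()-g-60,0,None)
    Y,X=np.mgrid[v-r:v+r+1,u-r:u+r+1];return (w*X).sum()/w.sum(),(w*Y).sum()/w.sum()
print(dark(S["w6"],333,124),dark(S["w7"],336,199),dark(S["w6"],282,27),dark(S["w7"],287,110))
E
python3 fit.py
```

```text
w7 [[252.0, 58.0], [392.0, 59.0], [379.0, 238.0], [253.0, 228.0]]
top0 [[369.0, 221.0], [362.0, 275.0], [298.0, 273.0], [299.0, 223.0]]
scene0 [[352.0, 228.0], [316.0, 265.0], [280.0, 247.0], [314.0, 216.0]]
(np.float64(332.1393884892086), np.float64(123.34802158273381)) (np.float64(335.32225433526014), np.float64(198.34393063583815)) (np.float64(281.61178614823814), np.float64(26.43681652490887)) (np.float64(286.23664122137404), np.float64(109.36859323882224))
```

View pics/w7z.png

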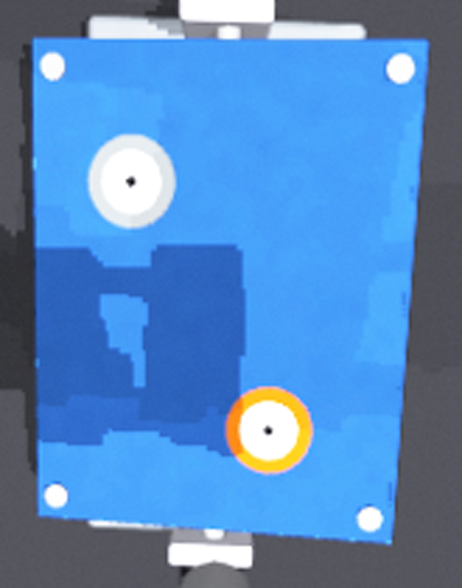

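```bash
cat >> fit.py <<'E'
def z(x,y): return (240+(x+.5)/2.8-.5,45+(y+.5)/2.8-.5)
dt,ds=[lambda a,b:(110+a/2.35,140+b/2.35), lambda a,b:(180+a*270/800,120+b*200/592)]
obs=[]
C=[("c",-1,1),("c",1,1),("c",1,-1),("c",-1,-1)]
Sc=[("s",-1,1),("s",1,1),("s",1,-1),("s",-1,-1)]
for f,q in zip(C,[(34,39),(428,41),(391,543),(39,516)]): obs.append(("w7",f,z(*q),.5))
for f,q in zip(Sc,[(52,66),(400,68),(370,518),(56,496)]): obs.append(("w7",f,z(*q),.4))
obs+= [("w7",("spot",),dark(S["w7"],336,199),.3),("w6",("spot",),dark(S["w6"],333,124),.3),
 ("w7",("grey",),dark(S["w7"],287,110),.3),("w6",("grey",),dark(S["w6"],282,27),.3),
 ("w6",("s",-1,-1),(253,151),.6),("w6",("s",1,-1),(370.5,158),.6),
 ("top0",("spot",),dt(571,233),.6),("scene0",("spot",),ds(392,384),.6),
 ("top0",("grey",),dt(488,281),.6),("scene0",("grey",),ds(404,315),.6)]
for f,t,q in zip([Sc[1],Sc[2],Sc[3],Sc[0]],[(454,193),(601,197),(598,312),(450,308)],[(502,322),(404,417),(308,374),(406,284)]):
    obs.append(("top0",f,dt(*t),.6));obs.append(("scene0",f,ds(*q),.6))
cam={"w6":0,"w7":0,"top0":1,"scene0":2}
def pt(p,f,h=.06):
    X,Y,yw,t,sy,gx,gy,a,b=p[:9]
    if f[0]=="c":u,v=f[1]*.065,f[2]*.082
    if f[0]=="s":u,v=f[1]*a,f[2]*b
    if f[0]=="spot":u,v=.02,sy
    if f[0]=="grey":u,v=gx,gy
    loc=np.array([u*np.cos(t)-.004*np.sin(t),v,h+u*np.sin(t)+.004*np.cos(t)])
    return R.from_euler('z',yw).apply(loc)+[X,Y,0]
def res(p):
    r=[];off=p[9:].reshape(3,3)
    for k,f,q,sg in obs:
        r+=list((proj(S[k],pt(p,f)+off[cam[k]])[0]-q)/sg)
    return np.array(r+list(p[9:]/.0015))
p0=np.r_[.58,.005,-.04,.2,-.04,-.03,.04,.056,.073,np.zeros(9)]
s=least_squares(res,p0,x_scale=np.r_[[.01]*2,.1,.1,[.01]*5,[.001]*9])
p=s.x;J=s.jac;cov=np.linalg.inv(J.T@J)
print("p",np.round(p[:9],4),"sd",np.round(np.sqrt(np.diag(cov))[:9],4));print("off",np.round(p[9:].reshape(3,3)*1e3,2),"cost",s.cost,len(s.fun))
i=0
for k,f,q,sg in obs: print(k,f,np.round(s.fun[i:i+2]*sg,2));i+=2
sp=pt(p,("spot",));n=R.from_euler('z',p[2]).apply([-np.sin(p[3]),0,np.cos(p[3])])
print("spot",np.round(sp,4),"n",np.round(n,4))
print("spot by wrist w/o offset",tri([ray(S["w7"],*dark(S["w7"],336,199)),ray(S["w6"],*dark(S["w6"],333,124))]))
E
python3 fit.py|tail -32
```

```text
p [ 0.5818  0.0072 -0.0354  0.1871 -0.0443 -0.0304  0.0377  0.0574  0.0735] sd [0.0009 0.001  0.0014 0.0086 0.0002 0.0003 0.0002 0.0002 0.0002]
off [[-0.19 -0.95 -1.56]
 [-0.87 -0.27 -0.2 ]
 [ 1.05  1.22  0.27]] cost 9.971365289912535 61
w7 ('c', -1, 1) [-1.11 -0.09]
w7 ('c', 1, 1) [-0.22 -0.57]
w7 ('c', 1, -1) [-0.29  0.34]
w7 ('c', -1, -1) [-0.59 -0.04]
w7 ('s', -1, 1) [0.29 0.04]
w7 ('s', 1, 1) [0.36 0.08]
w7 ('s', 1, -1) [0.07 0.37]
w7 ('s', -1, -1) [ 0.21 -0.28]
w7 ('spot',) [ 0.07 -0.18]
w6 ('spot',) [0.21 0.18]
w7 ('grey',) [-0.04 -0.22]
w6 ('grey',) [0.07 0.24]
w6 ('s', -1, -1) [-0.07  0.12]
w6 ('s', 1, -1) [-0.18 -0.22]
top0 ('spot',) [-0.08  0.07]
scene0 ('spot',) [-0.16 -0.07]
top0 ('grey',) [-0.28  0.31]
scene0 ('grey',) [ 0.18 -0.21]
top0 ('s', 1, 1) [-0.22 -0.12]
scene0 ('s', 1, 1) [-0.19  0.  ]
top0 ('s', 1, -1) [ 0.06 -0.31]
scene0 ('s', 1, -1) [-0.19  0.25]
top0 ('s', -1, -1) [ 0.08 -0.2 ]
scene0 ('s', -1, -1) [-0.29  0.12]
top0 ('s', -1, 1) [ 0.34 -0.07]
scene0 ('s', -1, 1) [-0.02  0.1 ]
spot [ 0.5991 -0.0377  0.0677] n [-0.1859  0.0066  0.9825]
spot by wrist w/o offset (array([ 0.59870647, -0.03852352,  0.06795191]), [np.float64(6.0625106019612993e-05), np.float64(6.062510601955665e-05)])
```

>>> {"method": "jog_arm", "body": {"series": [{"x":-0.008,"y":-0.024,"z":0,"rx":0,"ry":0,"rz":0},{"x":-0.008,"y":-0.024,"z":0,"rx":0,"ry":0,"rz":0},{"x":-0.008,"y":-0.024,"z":0,"rx":0,"ry":0,"rz":0},{"x":-0.008,"y":-0.024,"z":0,"rx":0,"ry":0,"rz":0},{"x":-0.007,"y":-0.024,"z":0,"rx":0,"ry":0,"rz":0},{"x":-0.007,"y":-0.024,"z":0.01,"rx":0,"ry":0,"rz":0},{"x":-0.004,"y":-0.018,"z":0.02,"rx":0,"ry":0,"rz":0},{"x":0,"y":0,"z":0.02,"rx":0,"ry":0,"rz":0},{"x":0,"y":0,"z":0,"rx":0,"ry":0,"rz":0},{"x":0,"y":0,"z":0,"rx":0,"ry":0,"rz":0}]}}

```text
time: 10.7
tool_pos: [0.5355, 0.1065, 0.2279]
ee_rot: [3.134, 0.001, -0.031]
wrist_force: [0.6, -0.8, -0.9]
width: 0.0237
```

```bash
python3 look.py w8 zero; python3 - <<'E'
from h import *
import pickle
s=cams.snapshot("scene");save(s,"sc8");pickle.dump(s,open("sc8.pkl","wb"))
cv2.imwrite("pics/sc8z.png",cv2.resize(s["img"][80:260,260:460,::-1],None,fx=3.3,fy=3.3,interpolation=cv2.INTER_CUBIC))
E
```

```text
time 10.75
tool_pos [0.5354 0.1061 0.2275]
ee_rot [ 3.1334e+00  1.8000e-03 -3.1900e-02]
wrist_force [ 0.1537  0.9387 -2.128 ]
width 0.0237
joint_positions [ 0.0969  0.0777  1.3376 -0.008   1.7291  0.1275]
zero [([253.9, 15.0, 96.3, 103.9], 0.61)]
```

View pics/w8.png

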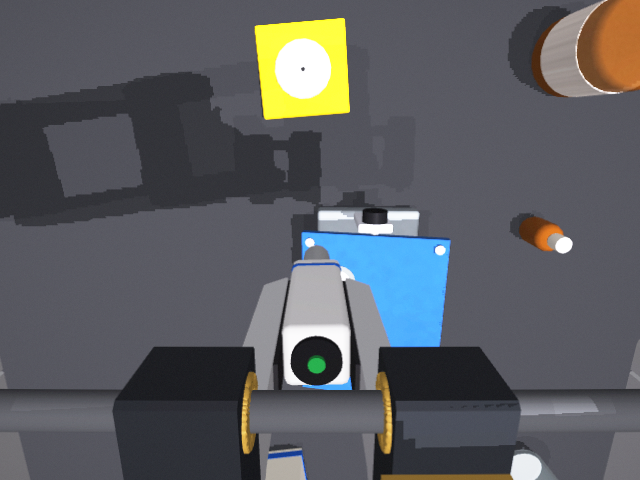

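View pics/sc8z.png

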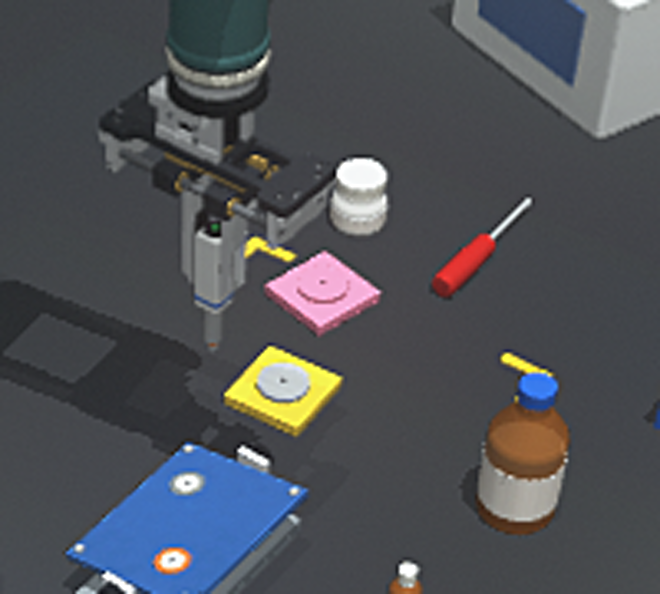

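```bash
cat > zz.py <<'E'
from h import *
import pickle
s=pickle.load(open("w8.pkl","rb"));c=pickle.load(open("sc8.pkl","rb"));t=pickle.load(open("top0.pkl","rb"))
def dark(s,u,v,r=5,th=60):
    g=s["img"].min(2).astype(float)[v-r:v+r+1,u-r:u+r+1];w=np.clip(g.max()-g-th,0,None)
    Y,X=np.mgrid[v-r:v+r+1,u-r:u+r+1];return (w*X).sum()/w.sum(),(w*Y).sum()/w.sum()
q=dark(s,303,69);print(q,onz(s,*q,.02),"corr",onz(s,*q,.02-.0016)+[.0002,.001,0])
q=(260+283/3.3,80+380/3.3);print(onz(c,*q,.02),onz(c,*q,.0203)-[.001,.0012,0])
print(onz(t,110+307/2.35,140+314/2.35,.02)+[.0009,.0003,0])
E
python3 zz.py; python3 d.py .5275 .2320 .15 3.14159 0 -.035
```

```text
(np.float64(302.48261758691206), np.float64(68.59713701431492)) [0.52593958 0.23173835 0.02      ] corr [0.5260927  0.23292579 0.0184    ]
[0.52738214 0.23351956 0.02      ] [0.5265502  0.23205321 0.0203    ]
[0.52599511 0.23325361 0.02      ]
t 10.85 pos [0.5362 0.1062 0.2287] rot [ 3.134e+00 -6.000e-04 -3.220e-02] F [ 0.3 -0.9 -0.9] M [-0.03 -0.1   0.06] w 0.0239
dxyz mm [ -12.8 -126.    77.7] rot deg [ 0.43 -0.04  0.16]
```

>>> {"method": "jog_arm", "body": {"series": [{"x":-0.002,"y":-0.02,"z":0.01,"rx":0.1,"ry":0,"rz":0},{"x":-0.003,"y":-0.02,"z":0.015,"rx":0.1,"ry":0,"rz":0},{"x":-0.002,"y":-0.02,"z":0.015,"rx":0.1,"ry":0,"rz":0},{"x":-0.002,"y":-0.02,"z":0.015,"rx":0.1,"ry":0,"rz":0},{"x":-0.002,"y":-0.02,"z":0.015,"rx":0.1,"ry":0,"rz":0},{"x":-0.002,"y":-0.02,"z":0.015,"rx":0,"ry":0,"rz":0},{"x":0,"y":0,"z":0,"rx":0,"ry":0,"rz":0},{"x":0,"y":0,"z":0,"rx":0,"ry":0,"rz":0}]}}

```text
time: 11.52
tool_pos: [0.5386, 0.2245, 0.1532]
ee_rot: [-3.137, -0.024, -0.047]
wrist_force: [0.4, -0.3, -1.4]
width: 0.024
```

```bash
python3 d.py .5262 .2327 .10 3.14159 0 -.06
```

```text
t 11.52 pos [0.5386 0.2245 0.1532] rot [-3.1371 -0.0236 -0.0467] F [ 0.4 -0.3 -1.4] M [-0.02 -0.13 -0.01] w 0.024
dxyz mm [-14.   -7.3  52.9] rot deg [-0.27 -1.35  0.76]
```

>>> {"method": "jog_arm", "body": {"series": [{"x":-0.008,"y":-0.004,"z":0.006,"rx":-0.2,"ry":-0.9,"rz":0},{"x":-0.006,"y":-0.003,"z":0.006,"rx":-0.1,"ry":-0.5,"rz":0},{"x":0,"y":0,"z":0.006,"rx":0,"ry":0,"rz":0},{"x":0,"y":0,"z":0.005,"rx":0,"ry":0,"rz":0},{"x":0,"y":0,"z":0,"rx":0,"ry":0,"rz":0},{"x":0,"y":0,"z":0,"rx":0,"ry":0,"rz":0}]}}

```text
time: 12.02
tool_pos: [0.5274, 0.2292, 0.1329]
ee_rot: [3.141, -0.004, -0.052]
wrist_force: [0.5, 0.4, -1.6]
width: 0.024
```

```bash
python3 d.py .5262 .2327 .10 3.14159 0 -.05; python3 - <<'E'
from h import *
import pickle
s=cams.snapshot("scene");pickle.dump(s,open("sc9.pkl","wb"))
t=cams.snapshot("top")
cv2.imwrite("pics/sc9z.png",cv2.resize(s["img"][130:200,310:400,::-1],None,fx=8,fy=8,interpolation=cv2.INTER_CUBIC))
save(t,"top9")
E
```

```text
t 12.02 pos [0.5274 0.2292 0.1329] rot [ 3.1414 -0.0044 -0.0524] F [ 0.5  0.4 -1.6] M [-0.   -0.05  0.  ] w 0.024
dxyz mm [-1.5 -3.5 32.8] rot deg [ 0.01 -0.25 -0.13]
```

View pics/sc9z.png

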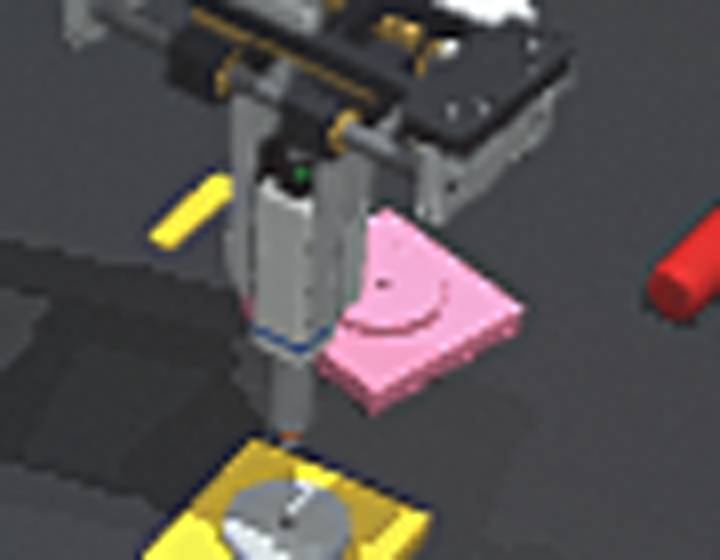

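```bash
python3 - <<'E'
from h import *
import pickle
s=pickle.load(open("sc9.pkl","rb"))
T=np.array([.5274,.2292,.1329]);Rm=R.from_euler('xyz',[3.1414,-.0044,-.0524])
off=np.array([.001,.0012,.0003])
for d in [.066,.07,.074]:
  print(d,proj(s,T+Rm.apply([0,0,d])+off),"crop",8*(proj(s,T+Rm.apply([0,0,d])+off)-[310,130]))
print("dot crop",8*(proj(s,np.array([.5262,.2327,.02])+off)-[310,130]))
E
```

```text
0.066 [[346.10209233 184.43133713]] crop [[288.81673863 435.45069702]]
0.07 [[346.05731984 185.42462629]] crop [[288.45855874 443.39701036]]
0.074 [[346.01269666 186.4144876 ]] crop [[288.10157327 451.31590082]]
dot crop [[286.2560832  519.88586351]]
```

>>> {"method": "jog_arm", "body": {"series": [{"x":-0.0015,"y":-0.004,"z":0.007,"rx":0,"ry":-0.3,"rz":0},{"x":-0.0005,"y":-0.0005,"z":0.007,"rx":0,"ry":-0.1,"rz":0},{"x":0,"y":0,"z":0.007,"rx":0,"ry":-0.1,"rz":0},{"x":0,"y":0,"z":0.007,"rx":0,"ry":-0.1,"rz":0},{"x":0,"y":0,"z":0.005,"rx":0,"ry":0,"rz":0},{"x":0,"y":0,"z":0,"rx":0,"ry":0,"rz":0},{"x":0,"y":0,"z":0,"rx":0,"ry":0,"rz":0}]}}

```text
time: 12.7
tool_pos: [0.5254, 0.2342, 0.096]
ee_rot: [3.141, 0.008, -0.052]
wrist_force: [-0.6, -0.2, -1.3]
width: 0.0244
```

```bash
python3 d.py .5262 .2327 .083 3.14159 0 -.05
```

```text
t 12.7 pos [0.5254 0.2342 0.096 ] rot [ 3.1412  0.0076 -0.0524] F [-0.6 -0.2 -1.3] M [-0.03 -0.1   0.01] w 0.0244
dxyz mm [ 1.   1.4 13. ] rot deg [ 0.02  0.44 -0.14]
```

>>> {"method": "jog_arm", "body": {"series": [{"x":0.001,"y":0.0015,"z":0.001,"rx":0,"ry":0.5,"rz":0},{"x":0,"y":0,"z":0.001,"rx":0,"ry":0,"rz":0},{"x":0,"y":0,"z":0,"rx":0,"ry":0,"rz":0}]}}

```text
time: 12.95
tool_pos: [0.5264, 0.2325, 0.0938]
ee_rot: [3.141, -0.002, -0.052]
wrist_force: [-0.0, -0.5, -1.5]
width: 0.0239
```

```bash
python3 d.py .5262 .2327 .083 3.14159 0 -.05;python3 - <<'E'
from h import *
import pickle
s=cams.snapshot("scene");pickle.dump(s,open("sc10.pkl","wb"))
cv2.imwrite("pics/sc10z.png",cv2.resize(s["img"][160:220,310:390,::-1],None,fx=9,fy=9,interpolation=cv2.INTER_CUBIC))
E
python3 look.py w10
```

```text
t 12.95 pos [0.5264 0.2325 0.0938] rot [ 3.1411e+00 -2.0000e-03 -5.2400e-02] F [-0.  -0.5 -1.5] M [ 0.02 -0.1  -0.04] w 0.0239
dxyz mm [-0.3 -0.2 10.8] rot deg [ 0.03 -0.11 -0.14]
time 13.05
tool_pos [0.5266 0.2326 0.0941]
ee_rot [ 3.1413e+00 -2.3000e-03 -5.2300e-02]
wrist_force [ 0.1887 -0.4882 -1.5436]
width 0.0239
joint_positions [ 3.1810e-01  1.8950e-01  1.4787e+00 -1.1000e-03  1.4713e+00  3.7060e-01]
```

View pics/sc10z.png

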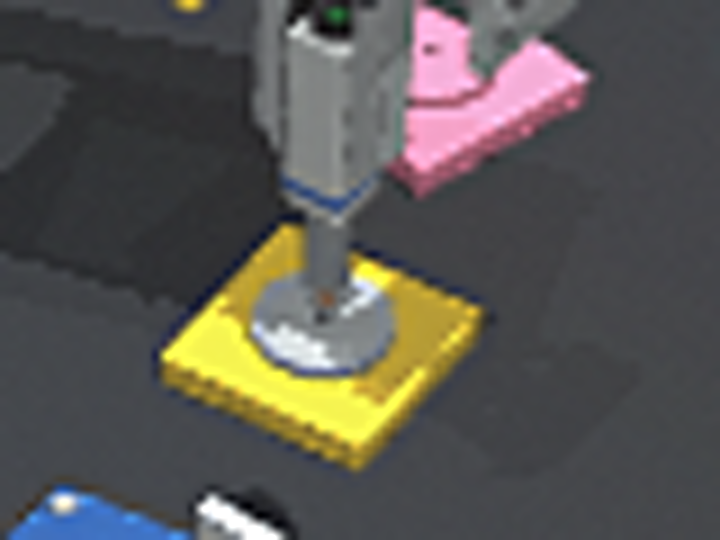

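View pics/w10.png

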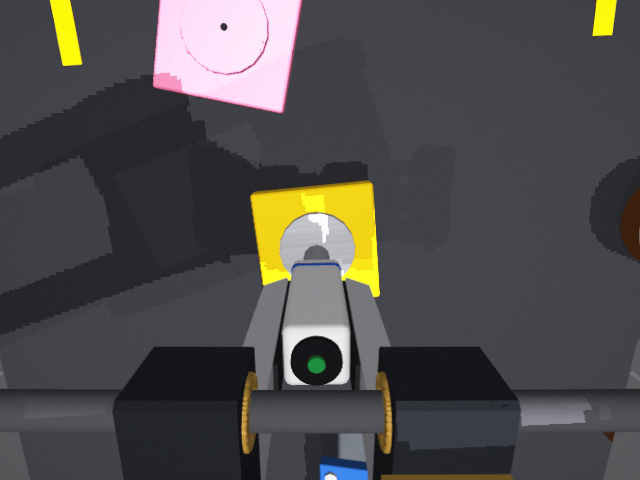

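>>> {"method": "jog_arm", "body": {"series": [{"x":0,"y":0,"z":0.002,"rx":0,"ry":-0.1,"rz":0},{"x":0,"y":0,"z":0.002,"rx":0,"ry":0,"rz":0},{"x":0,"y":0,"z":0.002,"rx":0,"ry":0,"rz":0},{"x":0,"y":0,"z":0.002,"rx":0,"ry":0,"rz":0},{"x":0,"y":0,"z":0.0,"rx":0,"ry":0,"rz":0}]}}

```text
time: 13.47
tool_pos: [0.5275, 0.2329, 0.0871]
ee_rot: [-3.141, -0.003, -0.052]
wrist_force: [0.2, 0.0, 0.8]
width: 0.0242
```

```bash
python3 d.py .5262 .2327 .083 3.14159 0 -.05
```

```text
t 13.47 pos [0.5275 0.2329 0.0871] rot [-3.1408e+00 -3.1000e-03 -5.2400e-02] F [0.2 0.  0.8] M [-0.05  0.05 -0.  ] w 0.0242
dxyz mm [-1.3  0.2  4.1] rot deg [-0.05 -0.18 -0.14]
```

>>> {"method": "jog_arm", "body": {"series": [{"x":-0.0005,"y":0,"z":0.002,"rx":0,"ry":-0.1,"rz":0},{"x":0,"y":0,"z":0.002,"rx":0,"ry":0,"rz":0},{"x":0,"y":0,"z":0.0003,"rx":0,"ry":0,"rz":0}]}}

```text
time: 13.72
tool_pos: [0.5275, 0.2329, 0.0839]
ee_rot: [-3.141, -0.003, -0.052]
wrist_force: [-1.4, -0.5, 1.7]
width: 0.0241
```

```bash
python3 d.py .5262 .2327 .083 3.14159 0 -.05;python3 - <<'E'
from h import *
import pickle
s=cams.snapshot("scene");pickle.dump(s,open("sc11.pkl","wb"))
cv2.imwrite("pics/sc11z.png",cv2.resize(s["img"][160:220,310:390,::-1],None,fx=9,fy=9,interpolation=cv2.INTER_CUBIC))
F=[]
for i in range(4):F.append(robot.get_obs()["wrist_force"])
print(np.round(F,1))
E
```

```text
t 13.72 pos [0.5275 0.2329 0.0839] rot [-3.1405e+00 -3.0000e-03 -5.2500e-02] F [-1.4 -0.5  1.7] M [-0.14  0.12 -0.03] w 0.0241
dxyz mm [-1.3  0.2  0.9] rot deg [-0.06 -0.17 -0.14]
[[-1.  -0.9  1.5]
 [-1.  -0.9  1.5]
 [-1.  -0.9  1.5]
 [-1.  -0.9  1.5]]
```

View pics/sc11z.png

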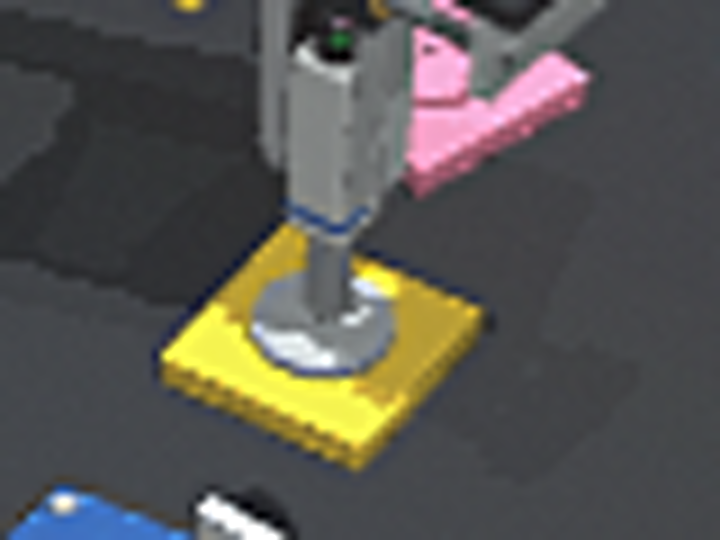

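>>> {"method": "jog_arm", "body": {"series": [{"x":0,"y":0,"z":0.0012,"rx":0,"ry":0,"rz":0},{"x":0,"y":0,"z":0.0002,"rx":0,"ry":0,"rz":0},{"x":0,"y":0,"z":0.0,"rx":0,"ry":0,"rz":0},{"x":0,"y":0,"z":0.0,"rx":0,"ry":0,"rz":0}]}}

```text
time: 14.1
tool_pos: [0.5275, 0.2329, 0.0834]
ee_rot: [-3.14, -0.003, -0.052]
wrist_force: [-0.7, -1.4, 1.6]
width: 0.0239
```

>>> {"method": "jog_arm", "body": {"series": [{"x":0,"y":0,"z":0.001,"rx":0,"ry":0,"rz":0},{"x":0,"y":0,"z":0.0003,"rx":0,"ry":0,"rz":0},{"x":0,"y":0,"z":0.0,"rx":0,"ry":0,"rz":0},{"x":0,"y":0,"z":0.0,"rx":0,"ry":0,"rz":0},{"x":0,"y":0,"z":0.0,"rx":0,"ry":0,"rz":0},{"x":0,"y":0,"z":0.0,"rx":0,"ry":0,"rz":0}]}}

```text
time: 14.6
tool_pos: [0.5275, 0.2329, 0.0825]
ee_rot: [-3.14, -0.004, -0.052]
wrist_force: [-1.4, -0.5, 2.6]
width: 0.0236
```

```bash
python3 look.py w11 ; python3 - <<'E'
from h import *
s=cams.snapshot("scene")
cv2.imwrite("pics/sc12z.png",cv2.resize(s["img"][160:220,310:390,::-1],None,fx=9,fy=9,interpolation=cv2.INTER_CUBIC))
E
```

```text
time 14.65
tool_pos [0.5275 0.2329 0.0825]
ee_rot [-3.1404 -0.0035 -0.0524]
wrist_force [-1.4796 -0.3012  2.3609]
width 0.0238
joint_positions [ 3.1760e-01  1.9810e-01  1.4925e+00 -1.0000e-04  1.4474e+00  3.6990e-01]
```

View pics/sc12z.png

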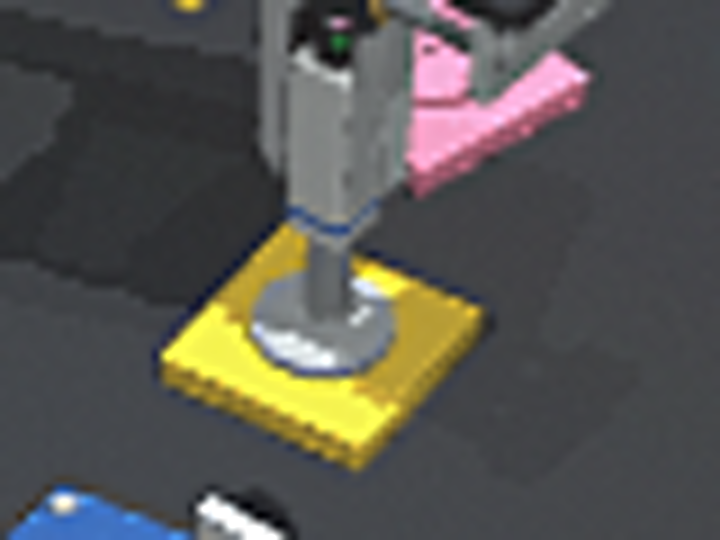

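View pics/w11.png

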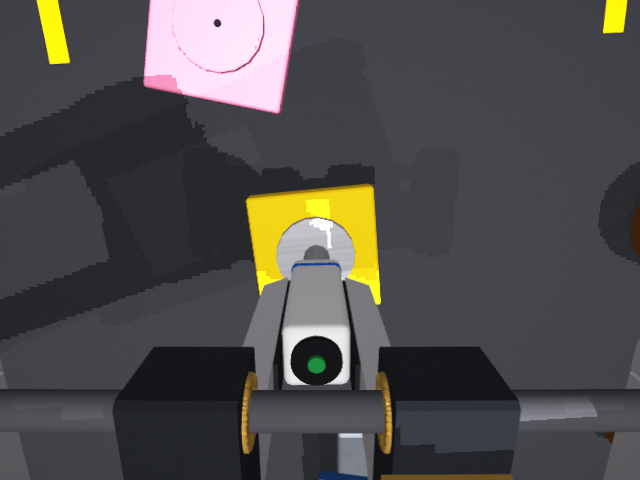

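>>> {"method": "jog_arm", "body": {"series": [{"x":0,"y":0,"z":0.0,"rx":0,"ry":0,"rz":0},{"x":0,"y":0,"z":0.0,"rx":0,"ry":0,"rz":0},{"x":0,"y":0,"z":0.0,"rx":0,"ry":0,"rz":0},{"x":0,"y":0,"z":0.0,"rx":0,"ry":0,"rz":0},{"x":0,"y":0,"z":0.0,"rx":0,"ry":0,"rz":0},{"x":0,"y":0,"z":0.0,"rx":0,"ry":0,"rz":0},{"x":0,"y":0,"z":0.0,"rx":0,"ry":0,"rz":0},{"x":0,"y":0,"z":0.0,"rx":0,"ry":0,"rz":0}]}}

```text
time: 15.37
tool_pos: [0.5275, 0.2329, 0.0825]
ee_rot: [-3.14, -0.003, -0.052]
wrist_force: [-1.7, 0.2, 0.6]
width: 0.0241
```

>>> {"method": "jog_arm", "body": {"series": [{"x":0,"y":0,"z":-0.006,"rx":0,"ry":0,"rz":0},{"x":0,"y":0,"z":-0.01,"rx":0,"ry":0,"rz":0},{"x":0,"y":0,"z":-0.02,"rx":0,"ry":0,"rz":0},{"x":0,"y":0,"z":-0.02,"rx":0,"ry":0,"rz":0},{"x":0,"y":0,"z":-0.025,"rx":0,"ry":0,"rz":0},{"x":0,"y":0,"z":-0.025,"rx":0,"ry":0,"rz":0},{"x":0,"y":0,"z":-0.01,"rx":0,"ry":0,"rz":0}]}}

```text
time: 15.95
tool_pos: [0.5245, 0.2322, 0.1978]
ee_rot: [3.139, 0.008, -0.052]
wrist_force: [0.4, 1.1, 0.2]
width: 0.0239
```

```bash
python3 d.py .5805 -.037 .19 3.14159 -.187 -.035
```

```text
t 15.95 pos [0.5245 0.2322 0.1978] rot [ 3.1395  0.0076 -0.0523] F [0.4 1.1 0.2] M [-0.03 -0.05  0.03] w 0.0239
dxyz mm [ 70.1 265.9   7.9] rot deg [ 0.21 11.15 -0.98]
```

>>> {"method": "jog_arm", "body": {"series": [{"x":0.006,"y":0.02,"z":-0.002,"rx":0,"ry":1,"rz":0},{"x":0.006,"y":0.025,"z":0,"rx":0,"ry":1,"rz":0},{"x":0.006,"y":0.025,"z":0,"rx":0,"ry":1,"rz":0},{"x":0.006,"y":0.025,"z":0,"rx":0,"ry":1,"rz":0},{"x":0.006,"y":0.025,"z":0,"rx":0,"ry":1,"rz":0},{"x":0.006,"y":0.025,"z":0,"rx":0,"ry":1,"rz":0},{"x":0.006,"y":0.025,"z":0,"rx":0,"ry":1,"rz":0},{"x":0.006,"y":0.025,"z":0,"rx":0,"ry":1,"rz":0},{"x":0.006,"y":0.02,"z":0,"rx":0,"ry":1,"rz":0},{"x":0,"y":0.01,"z":0,"rx":0,"ry":1,"rz":0},{"x":0,"y":0,"z":0,"rx":0,"ry":0,"rz":0}]}}

```text
time: 16.87
tool_pos: [0.5683, -0.0021, 0.203]
ee_rot: [-3.14, -0.174, -0.047]
wrist_force: [0.0, 0.7, -0.8]
width: 0.024
```

```bash
python3 d.py .5805 -.037 .166 3.14159 -.187 -.035
```

```text
t 16.87 pos [ 0.5683 -0.0021  0.203 ] rot [-3.1404 -0.1745 -0.0471] F [ 0.   0.7 -0.8] M [-0.05  0.02  0.01] w 0.024
dxyz mm [ 7.2 34.3 38.8] rot deg [ 0.06  0.72 -0.68]
```

>>> {"method": "jog_arm", "body": {"series": [{"x":0.004,"y":0.012,"z":0.005,"rx":0,"ry":0.5,"rz":-0.5},{"x":0.003,"y":0.012,"z":0.008,"rx":0,"ry":0.3,"rz":-0.3},{"x":0,"y":0.01,"z":0.01,"rx":0,"ry":0,"rz":0},{"x":0,"y":0,"z":0.01,"rx":0,"ry":0,"rz":0},{"x":0,"y":0,"z":0,"rx":0,"ry":0,"rz":0},{"x":0,"y":0,"z":0,"rx":0,"ry":0,"rz":0}]}}

```text
time: 17.37
tool_pos: [0.5784, -0.0325, 0.168]
ee_rot: [-3.137, -0.184, -0.031]
wrist_force: [0.2, -0.2, -1.0]
width: 0.0241
```

```bash
python3 d.py .5832 -.037 .146 3.14159 -.187 -.035
```

```text
t 17.37 pos [ 0.5784 -0.0325  0.168 ] rot [-3.1372 -0.1845 -0.0306] F [ 0.2 -0.2 -1. ] M [-0.01  0.01 -0.05] w 0.0241
dxyz mm [ 0.8  4.5 22.5] rot deg [-0.3   0.15  0.25]
```

>>> {"method": "jog_arm", "body": {"series": [{"x":0.001,"y":0.003,"z":0.006,"rx":-0.2,"ry":0.1,"rz":0.2},{"x":0.0005,"y":0.001,"z":0.006,"rx":0,"ry":0,"rz":0},{"x":0,"y":0,"z":0.006,"rx":0,"ry":0,"rz":0},{"x":0,"y":0,"z":0.002,"rx":0,"ry":0,"rz":0},{"x":0,"y":0,"z":0,"rx":0,"ry":0,"rz":0},{"x":0,"y":0,"z":0,"rx":0,"ry":0,"rz":0}]}}

```text
time: 17.87
tool_pos: [0.5839, -0.0338, 0.1464]
ee_rot: [-3.139, -0.185, -0.031]
wrist_force: [-0.2, -0.2, -1.6]
width: 0.024
```

```bash
cat > v.py <<'E'
from h import *
import pickle,sys
n=sys.argv[1]
s=cams.snapshot("scene");t=cams.snapshot("top");w=cams.snapshot("wrist")
pickle.dump((s,t,w,robot.get_obs()),open(n+".pkl","wb"))
a=cv2.resize(s["img"][205:285,270:360,::-1],None,fx=7,fy=7,interpolation=cv2.INTER_CUBIC)
cv2.imwrite(f"pics/{n}s.png",a);save(w,n+"w")
b=cv2.resize(t["img"][205:285,285:385,::-1],None,fx=7,fy=7,interpolation=cv2.INTER_CUBIC)
cv2.imwrite(f"pics/{n}t.png",b)
o=robot.get_obs();Rm=R.from_euler('xyz',o["ee_rot"]);tip=o["tool_pos"]+Rm.apply([0,0,.07])
sp=np.array([.5991,-.0377,.0677]);nn=np.array([-.1859,.0066,.9825])
d=tip-sp;h=d@nn
print("tip-spot height",h,"lateral world",np.round(d-h*nn,4),"tilt err",np.round(np.degrees(np.cross(-Rm.as_matrix()[:,2],nn)),2))
off=np.array([.001,.0012,.0003]);print("scene crop tip",7*(proj(s,tip+off)-[270,205]),"spot",7*(proj(s,sp+off)-[270,205]))
E
python3 v.py v1; python3 d.py .5842 -.0372 .1463 3.14159 -.187 -.035
```

```text
tip-spot height 0.010687935625965398 lateral world [-0.      0.0035 -0.    ] tilt err [-0.19 -0.03 -0.04]
scene crop tip [[296.00314765 286.44400396]] spot [[294.91179219 312.39030362]]
t 18.02 pos [ 0.5841 -0.0339  0.147 ] rot [-3.139  -0.1864 -0.0313] F [-0.4 -0.  -1. ] M [ 0.    0.01 -0.03] w 0.0241
dxyz mm [0.  3.2 0.7] rot deg [-0.19  0.03  0.21]
```

View pics/v1s.png

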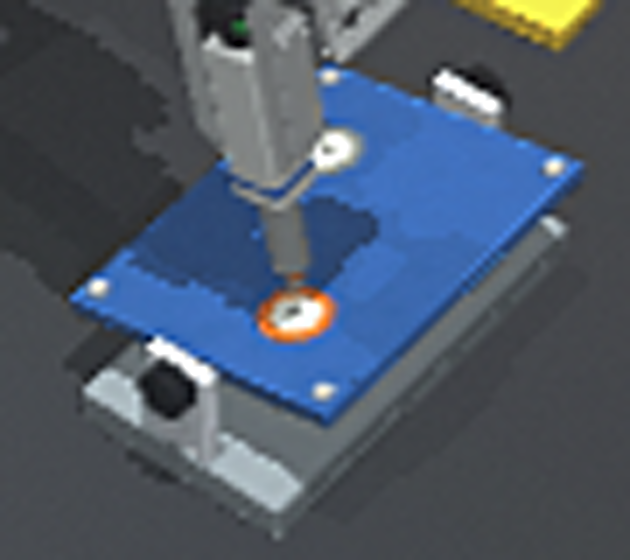

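View pics/v1w.png

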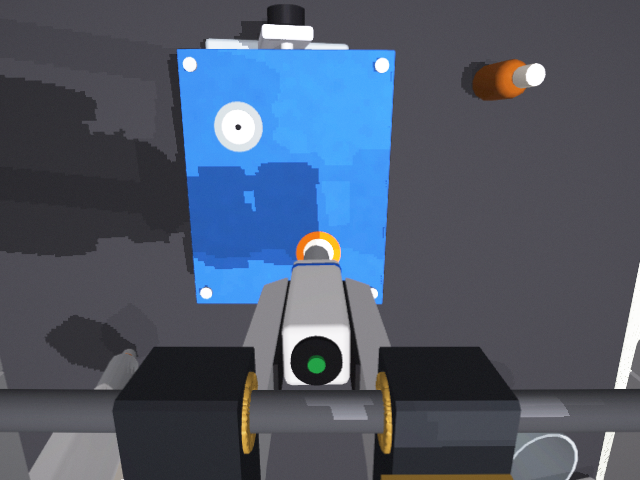

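View pics/v1t.png

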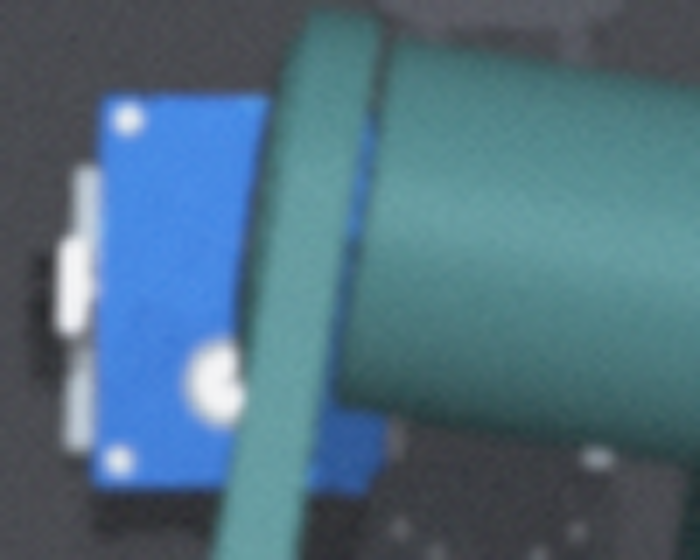

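```bash
python3 - <<'E'
src=open("fit.py").read()
src=src.replace('cam={"w6":0,','cam={"v1":0,"w6":0,')
src=src.replace('def pt(p','S["v1"]=pickle.load(open("v1.pkl","rb"))[2]\nV=S["v1"]\nsc=[(190,64),(382,66),(374,293),(206,293)]\ndef br(u,v,r=9):\n    g=V["img"].astype(float)[v-r:v+r+1,u-r:u+r+1].min(2);w=(g>150)*1.;Y,X=np.mgrid[v-r:v+r+1,u-r:u+r+1];return (w*X).sum()/w.sum(),(w*Y).sum()/w.sum()\nfor f,q in zip(Sc,sc):\n    if q[0]!=374: b=br(*q);print(q,b);obs.append(("v1",f,b,.3))\nobs.append(("v1",("grey",),dark(V,238,127),.3))\ncv2.imwrite("pics/v1z.png",cv2.resize(V["img"][40:310,170:400,::-1],None,fx=2.2,fy=2.2,interpolation=cv2.INTER_CUBIC))\nif len(__import__("sys").argv)>1:\n    for f,q in zip(C,eval(__import__("sys").argv[1])): obs.append(("v1",f,(170+(q[0]+.5)/2.2-.5,40+(q[1]+.5)/2.2-.5),.5))\ndef pt(p',1)
open("fit2.py","w").write(src)
E
python3 fit2.py
```

```text
w7 [[252.0, 58.0], [392.0, 59.0], [379.0, 238.0], [253.0, 228.0]]
top0 [[369.0, 221.0], [362.0, 275.0], [298.0, 273.0], [299.0, 223.0]]
scene0 [[352.0, 228.0], [316.0, 265.0], [280.0, 247.0], [314.0, 216.0]]
(np.float64(332.1393884892086), np.float64(123.34802158273381)) (np.float64(335.32225433526014), np.float64(198.34393063583815)) (np.float64(281.61178614823814), np.float64(26.43681652490887)) (np.float64(286.23664122137404), np.float64(109.36859323882224))
(190, 64) (np.float64(189.3450292397661), np.float64(63.888888888888886))
(382, 66) (np.float64(381.63953488372096), np.float64(64.84883720930233))
(206, 293) (np.float64(205.65486725663717), np.float64(292.7345132743363))
p [ 0.5817  0.0072 -0.0356  0.1849 -0.0442 -0.0302  0.0375  0.0574  0.0736] sd [0.0009 0.001  0.0009 0.006  0.0002 0.0002 0.0002 0.0001 0.0001]
off [[-0.16 -0.96 -0.74]
 [-0.88 -0.26 -0.2 ]
 [ 1.04  1.22  0.26]] cost 12.908578054482556 69
w7 ('c', -1, 1) [-1.27 -0.28]
w7 ('c', 1, 1) [-0.01 -0.69]
w7 ('c', 1, -1) [-0.16  0.53]
w7 ('c', -1, -1) [-0.76  0.17]
w7 ('s', -1, 1) [ 0.16 -0.18]
w7 ('s', 1, 1) [ 0.54 
[... 235 characters left out ...]
 ('spot',) [-0.12  0.08]
scene0 ('spot',) [-0.15 -0.08]
top0 ('grey',) [-0.2   0.24]
scene0 ('grey',) [ 0.19 -0.17]
top0 ('s', 1, 1) [-0.24 -0.12]
scene0 ('s', 1, 1) [-0.17  0.02]
top0 ('s', 1, -1) [ 0.07 -0.29]
scene0 ('s', 1, -1) [-0.21  0.28]
top0 ('s', -1, -1) [ 0.09 -0.18]
scene0 ('s', -1, -1) [-0.31  0.09]
top0 ('s', -1, 1) [ 0.3  -0.06]
scene0 ('s', -1, 1) [-0.01  0.05]
v1 ('s', -1, 1) [0.   0.05]
v1 ('s', 1, 1) [-0.17  0.1 ]
v1 ('s', -1, -1) [ 0.08 -0.24]
v1 ('grey',) [-0.18 -0.13]
spot [ 0.5991 -0.0377  0.0676] n [-0.1838  0.0065  0.9829]
spot by wrist w/o offset (array([ 0.59870647, -0.03852352,  0.06795191]), [np.float64(6.0625106019612993e-05), np.float64(6.062510601955665e-05)])
```

View pics/v1z.png

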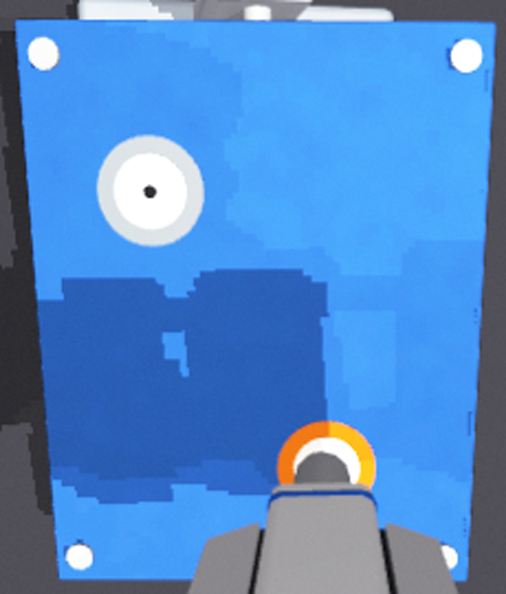

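>>> {"method": "jog_arm", "body": {"series": [{"x":0,"y":0.003,"z":0.002,"rx":-0.2,"ry":0,"rz":0},{"x":0,"y":0.001,"z":0.002,"rx":0,"ry":0,"rz":0},{"x":0,"y":0,"z":0.002,"rx":0,"ry":0,"rz":0},{"x":0,"y":0,"z":0,"rx":0,"ry":0,"rz":0},{"x":0,"y":0,"z":0,"rx":0,"ry":0,"rz":0}]}}

```text
time: 18.43
tool_pos: [0.5858, -0.0388, 0.1418]
ee_rot: [3.14, -0.189, -0.032]
wrist_force: [-0.7, -0.5, -2.6]
width: 0.0237
```

```bash
python3 v.py v2; python3 d.py .5860 -.0372 .1365 3.14159 -.186 -.0355
```

```text
tip-spot height 0.005378767859860927 lateral world [ 0.0008 -0.0016  0.0002] tilt err [0.06 0.1  0.01]
scene crop tip [[292.04169447 305.2822825 ]] spot [[294.91179219 312.39030362]]
t 18.58 pos [ 0.5858 -0.0387  0.1419] rot [ 3.1399 -0.1889 -0.0315] F [ 0.4  0.  -2.2] M [-0.03  0.02 -0.03] w 0.024
dxyz mm [-0.9 -1.5  5.3] rot deg [ 0.06 -0.16  0.22]
```

View pics/v2s.png

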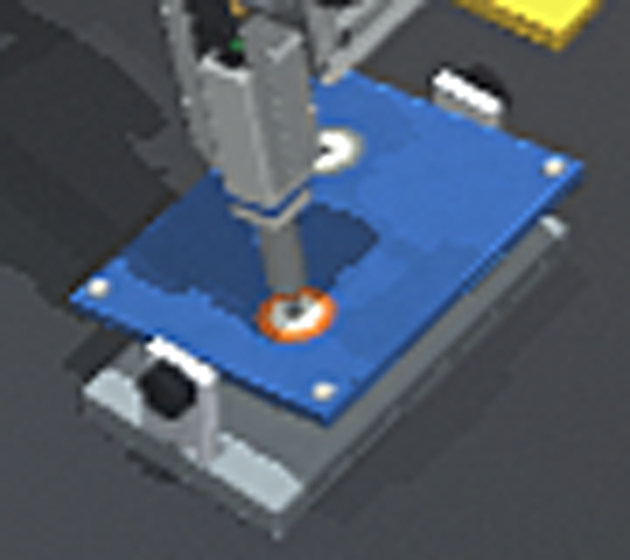

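>>> {"method": "jog_arm", "body": {"series": [{"x":-0.0009,"y":-0.0015,"z":0.001,"rx":0,"ry":-0.1,"rz":0.2},{"x":0,"y":-0.0003,"z":0.001,"rx":0,"ry":0,"rz":0},{"x":0,"y":0,"z":0.0,"rx":0,"ry":0,"rz":0},{"x":0,"y":0,"z":0,"rx":0,"ry":0,"rz":0}]}}

```text
time: 18.92
tool_pos: [0.5854, -0.0365, 0.1398]
ee_rot: [3.141, -0.187, -0.035]
wrist_force: [-0.1, 0.4, -1.2]
width: 0.0239
```

```bash
python3 v.py v3; python3 d.py .5860 -.0372 .1365 3.14159 -.186 -.0355; python3 - <<'E'
import cv2,pickle
w=pickle.load(open('v3.pkl','rb'))[2]
cv2.imwrite("pics/v3wz.png",cv2.resize(w["img"][215:285,270:370,::-1],None,fx=7,fy=7,interpolation=cv2.INTER_CUBIC))
E
```

```text
tip-spot height 0.003439382774168938 lateral world [-0.      0.0005 -0.    ] tilt err [0.05 0.01 0.01]
scene crop tip [[294.28878506 305.00010608]] spot [[294.91179219 312.39030362]]
t 19.07 pos [ 0.5854 -0.0366  0.1398] rot [ 3.1407 -0.1874 -0.0355] F [ 0.1 -0.2 -2.3] M [ 0.02  0.06 -0.05] w 0.0238
dxyz mm [-0.   0.5  3.4] rot deg [ 0.05 -0.08  0.  ]
```

View pics/v3s.png

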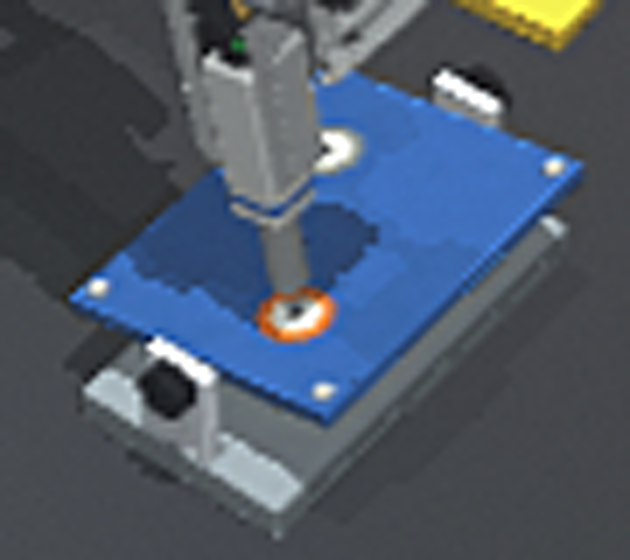

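View pics/v3wz.png

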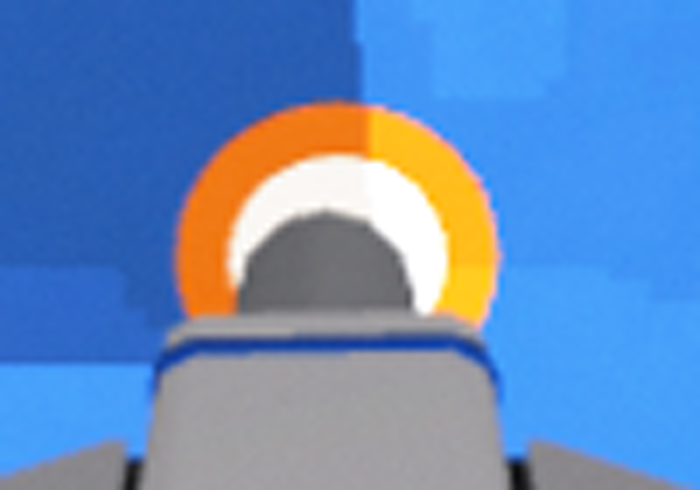

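>>> {"method": "jog_arm", "body": {"series": [{"x":0.0008,"y":0.0004,"z":0.001,"rx":0,"ry":0,"rz":0},{"x":0,"y":0,"z":0.0015,"rx":0,"ry":0,"rz":0},{"x":0,"y":0,"z":0.0015,"rx":0,"ry":0,"rz":0},{"x":0,"y":0,"z":0.0015,"rx":0,"ry":0,"rz":0},{"x":0,"y":0,"z":0,"rx":0,"ry":0,"rz":0},{"x":0,"y":0,"z":0,"rx":0,"ry":0,"rz":0}]}}

```text
time: 19.57
tool_pos: [0.5877, -0.0372, 0.1348]
ee_rot: [3.141, -0.188, -0.035]
wrist_force: [-0.6, -0.2, 0.0]
width: 0.0241
```

```bash
python3 v.py v4; python3 d.py .5860 -.0372 .1294 3.14159 -.186 -.0355; python3 - <<'E'
import cv2,pickle
w=pickle.load(open('v4.pkl','rb'))[2]
cv2.imwrite("pics/v4wz.png",cv2.resize(w["img"][215:285,270:370,::-1],None,fx=7,fy=7,interpolation=cv2.INTER_CUBIC))
E
```

```text
tip-spot height -0.0018989847097157782 lateral world [ 0.0013 -0.0001  0.0003] tilt err [0.06 0.08 0.01]
scene crop tip [[298.37691629 317.23152826]] spot [[294.91179219 312.39030362]]
t 19.72 pos [ 0.5877 -0.0372  0.1348] rot [ 3.1406 -0.1885 -0.0355] F [-0.2  1.7 -0.8] M [-0.01  0.18 -0.04] w 0.024
dxyz mm [-2.7  0.   5. ] rot deg [ 0.06 -0.14  0.  ]
```

View pics/v4s.png

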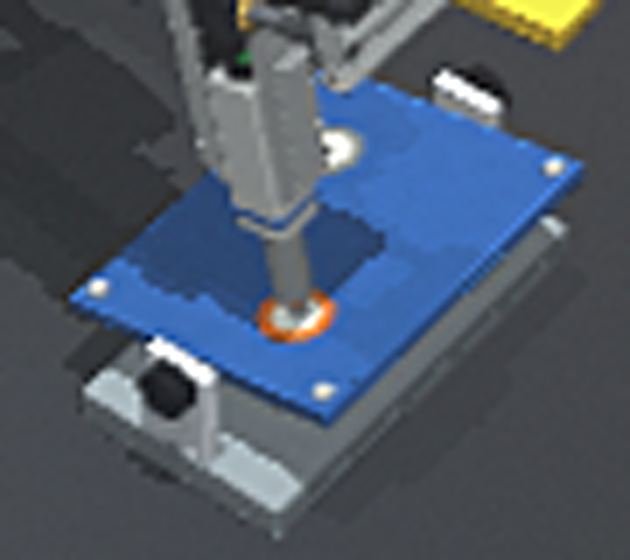

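View pics/v4wz.png

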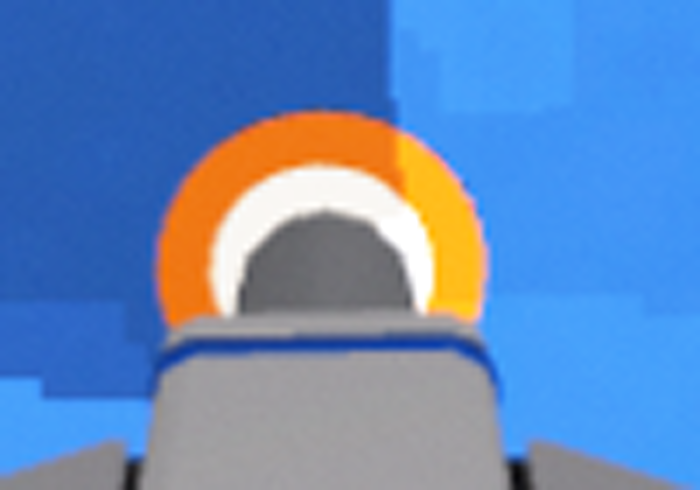

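>>> {"method": "jog_arm", "body": {"series": [{"x":0,"y":0,"z":-0.003,"rx":0,"ry":0,"rz":0},{"x":-0.001,"y":0,"z":-0.001,"rx":0,"ry":-0.1,"rz":0},{"x":0,"y":0,"z":0,"rx":0,"ry":0,"rz":0},{"x":0,"y":0,"z":0,"rx":0,"ry":0,"rz":0}]}}

```text
time: 20.05
tool_pos: [0.586, -0.0373, 0.1389]
ee_rot: [3.14, -0.187, -0.036]
wrist_force: [0.2, 0.2, -0.8]
width: 0.0239
```

```bash
python3 v.py v5; python3 d.py .5860 -.0372 .1365 3.14159 -.186 -.0355
```

```text
tip-spot height 0.0022378851416105443 lateral world [ 0.0002 -0.0001  0.    ] tilt err [ 0.06 -0.03  0.01]
scene crop tip [[294.3150087  308.37636709]] spot [[294.91179219 312.39030362]]
t 20.2 pos [ 0.5859 -0.0372  0.1387] rot [ 3.1405 -0.1867 -0.0355] F [-0.1  0.4 -1.9] M [-0.06  0.06  0.02] w 0.024
dxyz mm [-0.3 -0.   2.2] rot deg [ 0.06 -0.04  0.  ]
```

>>> {"method": "jog_arm", "body": {"series": [{"x":0,"y":0,"z":0.0015,"rx":0,"ry":0,"rz":0},{"x":-0.0001,"y":0,"z":0.0015,"rx":0,"ry":0,"rz":0},{"x":-0.0001,"y":0,"z":0.0015,"rx":0,"ry":0,"rz":0},{"x":-0.0001,"y":0,"z":0.0015,"rx":0,"ry":0,"rz":0},{"x":-0.0001,"y":0,"z":0.001,"rx":0,"ry":0,"rz":0},{"x":0,"y":0,"z":0,"rx":0,"ry":0,"rz":0}]}}

```text
time: 20.7
tool_pos: [0.5872, -0.0373, 0.132]
ee_rot: [3.14, -0.188, -0.035]
wrist_force: [-0.2, -0.3, 0.5]
width: 0.0244
```

```bash
python3 v.py v6; python3 d.py .5875 -.0373 .1296 3.14159 -.186 -.0355
```

```text
tip-spot height -0.0044384984903067986 lateral world [ 0.0003 -0.0001  0.0001] tilt err [0.07 0.04 0.01]
scene crop tip [[297.23291946 321.29034954]] spot [[294.91179219 312.39030362]]
t 20.85 pos [ 0.5872 -0.0373  0.1322] rot [ 3.1403 -0.1879 -0.0354] F [-1.2  1.1  1.4] M [0.02 0.26 0.03] w 0.024
dxyz mm [-0.2  0.   2.6] rot deg [ 0.07 -0.11  0.01]
```

Nearly there; push about 2.5 mm more.

>>> {"method": "jog_arm", "body": {"series": [{"x":0,"y":0,"z":0.0015,"rx":0,"ry":0,"rz":0},{"x":0,"y":0,"z":0.0012,"rx":0,"ry":0,"rz":0},{"x":0,"y":0,"z":0.0003,"rx":0,"ry":0,"rz":0},{"x":0,"y":0,"z":0,"rx":0,"ry":0,"rz":0}]}}

```text
time: 21.18
tool_pos: [0.5877, -0.0373, 0.1298]
ee_rot: [3.14, -0.188, -0.035]
wrist_force: [-1.0, -0.4, 1.1]
width: 0.024
```

```bash
python3 v.py v7; python3 d.py .5875 -.0373 .1296 3.14159 -.186 -.0355; python3 - <<'E'
import cv2,pickle
w=pickle.load(open('v7.pkl','rb'))[2]
cv2.imwrite("pics/v7wz.png",cv2.resize(w["img"][215:285,270:370,::-1],None,fx=7,fy=7,interpolation=cv2.INTER_CUBIC))
E
```

```text
tip-spot height -0.006885240311185783 lateral world [ 0.0003 -0.0001  0.0001] tilt err [0.08 0.05 0.01]
scene crop tip [[298.21968176 325.93076157]] spot [[294.91179219 312.39030362]]
t 21.33 pos [ 0.5876 -0.0373  0.1298] rot [ 3.1402 -0.1881 -0.0353] F [-1.4  0.4  1.6] M [0.03 0.34 0.01] w 0.024
dxyz mm [-0.2  0.   0.1] rot deg [ 0.08 -0.12  0.01]
```

View pics/v7s.png

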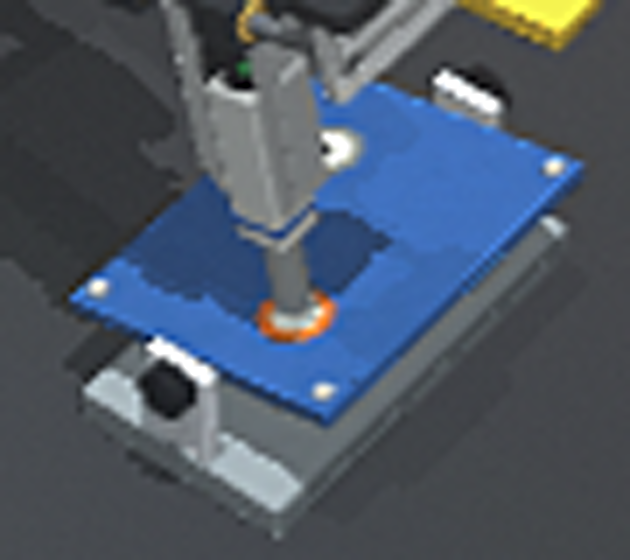

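View pics/v7wz.png

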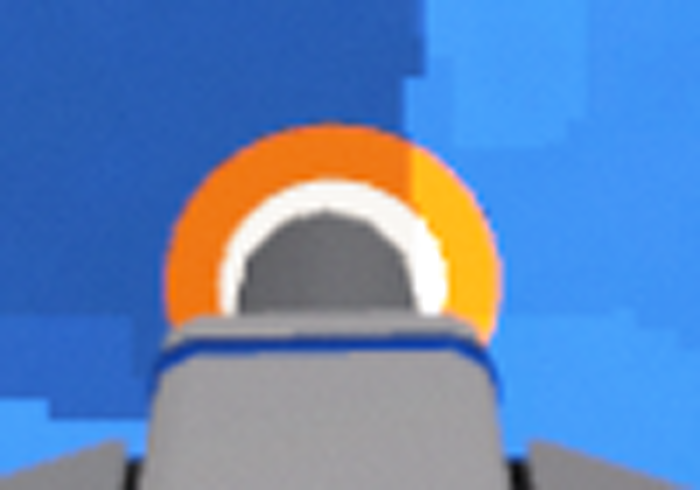

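```bash
python3 - <<'E'
from h import *
F=[];P=[]
for i in range(16):
    s=cams.snapshot("scene");o=robot.get_obs();F.append(o["wrist_force"]);P.append(o["tool_pos"])
F=np.array(F);print(F.mean(0),F.std(0)/4,(F.mean(0)+[0,0,1.6])@[-.1838,.0065,.983],P[0],P[-1],o["time"],robot.get_obs()["joint_positions"])
E
```

```text
[-1.65985456  0.28670201  1.62765597] [0.12230209 0.10633528 0.13977875] 3.479730652579948 [ 0.5876608  -0.03728311  0.12976375] [ 0.58766681 -0.03729166  0.1296853 ] 22.1333 [-0.17437859  0.05874913  1.56435233  0.02533927  1.33202347 -0.14265043]
```

```bash
python3 - <<'E'
from bench import ticket
print(ticket.close_job())
E
```

```text
the job is handed in; nothing more can be done
None
```

I took the white probe out of its stand and pressed it on the steel disc to zero it. I then pressed it on the black dot of the orange ring and handed the job in at about 22 s, still gripping and holding it there.

- **Zeroing:** The probe was upright, to within about 0.2°. The tip sat about 1.3 mm from the measured centre of the disc. It was held there about 1.6 s with the tip about 6 to 7.5 mm in, and the scene picture showed the orange half gone. The single force readings in that hold varied by about 2 N, and the last was below the others.
- **Final press:** By the calibration the tip is about 0.3 mm from the dot; by the wrist picture it is about 0.5 mm off. The probe is about 0.1° from square to the tilt I fitted, roughly 0.185 rad and good to about 0.35°. By position the tip is about 6.9 mm in. The averaged force of about 3.5 N implies about 7.2 mm, so the two agree.
- **Sideways force and first try:** There was also a sideways force of about 1 N at the final press. My first touch on the plate was about 1 mm off the dot, so I lifted off and pressed again.
- **Other things:** The plate's corner screws stayed at the same pixels through the final press. The probe did not slip in the grip in the pictures I checked. I did not touch anything else on the bench on purpose, and I took no last picture of all of it.

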